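# Tighten the loose balm-jar caps and shelve all three

### The job

Find which of the three balm jars in the aluminium tray have a loose screw cap, and screw any loose one fully down while its jar still stands in the tray. Then set the three jars gently on the low wooden shelf as a neat row, one upright and centred on each white square with its sides square to the shelf. Leave the trimmer, comb, brush and tumbler where they lie.

Things in the scene. Friction and masses are not known exactly. Their poses are not given: they have to be found in the camera images.
- jar_a_mid (a point): jar A: square amber glass jar, 50 x 50 mm, glass part 42 mm high, 67 mm high over its closed round black screw cap, about 0.2 kg. The three jars look alike. This point is on the jar's axis, 33.5 mm above its underside; z is up, x and y are square to its sides; it carries a white tick on the +x side of its shoulder. It stands loosely in a square cell of the tray, which stops it from turning by more than about 0.1 rad.
- cap_a_mid (a point): centre of the screw cap of jar A: black ribbed disc, 40 mm diameter, 22 mm high; the point is on its axis, half-way up (11 mm below its top). Closed, its lower edge is 45 mm above the jar's underside, 3 mm above the glass shoulder. A white line on its top points along its x, and lies over the jar's white tick when the cap is tight; a loose cap also stands higher and shows more of the red neck. The cap cannot come off: the jar may be carried by it.
- cap_a (a joint): angle of the screw cap of jar A (rad): 0 = tight, against its stop; grows as it is unscrewed (counter-clockwise from above), up to 1.6. A cap is either tight (about 0) or plainly loose (0.5 to 1.25); at least one jar of the three has a loose cap, and the jars change places in the tray. It turns with a light friction (0.04 N m), rises 3 mm per rad and stays where it is left; clockwise from above tightens.
- jar_b_mid (a point): jar B: square amber glass jar, 50 x 50 mm, glass part 42 mm high, 67 mm high over its closed round black screw cap, about 0.2 kg. The three jars look alike. This point is on the jar's axis, 33.5 mm above its underside; z is up, x and y are square to its sides; it carries a white tick on the +x side of its shoulder. It stands loosely in a square cell of the tray, which stops it from turning by more than about 0.1 rad.
- cap_b_mid (a point): centre of the screw cap of jar B: black ribbed disc, 40 mm diameter, 22 mm high; the point is on its axis, half-way up (11 mm below its top). Closed, its lower edge is 45 mm above the jar's underside, 3 mm above the glass shoulder. A white line on its top points along its x, and lies over the jar's white tick when the cap is tight; a loose cap also stands higher and shows more of the red neck. The cap cannot come off: the jar may be carried by it.
- cap_b (a joint): angle of the screw cap of jar B (rad): 0 = tight, against its stop; grows as it is unscrewed (counter-clockwise from above), up to 1.6. A cap is either tight (about 0) or plainly loose (0.5 to 1.25); at least one jar of the three has a loose cap, and the jars change places in the tray. It turns with a light friction (0.04 N m), rises 3 mm per rad and stays where it is left; clockwise from above tightens.
- jar_c_mid (a point): jar C: square amber glass jar, 50 x 50 mm, glass part 42 mm high, 67 mm high over its closed round black screw cap, about 0.2 kg. The three jars look alike. This point is on the jar's axis, 33.5 mm above its underside; z is up, x and y are square to its sides; it carries a white tick on the +x side of its shoulder. It stands loosely in a square cell of the tray, which stops it from turning by more than about 0.1 rad.
- cap_c_mid (a point): centre of the screw cap of jar C: black ribbed disc, 40 mm diameter, 22 mm high; the point is on its axis, half-way up (11 mm below its top). Closed, its lower edge is 45 mm above the jar's underside, 3 mm above the glass shoulder. A white line on its top points along its x, and lies over the jar's white tick when the cap is tight; a loose cap also stands higher and shows more of the red neck. The cap cannot come off: the jar may be carried by it.
- cap_c (a joint): angle of the screw cap of jar C (rad): 0 = tight, against its stop; grows as it is unscrewed (counter-clockwise from above), up to 1.6. A cap is either tight (about 0) or plainly loose (0.5 to 1.25); at least one jar of the three has a loose cap, and the jars change places in the tray. It turns with a light friction (0.04 N m), rises 3 mm per rad and stays where it is left; clockwise from above tightens.
- tray: aluminium organiser tray, fixed: three open square cells in a row along its y, centres 90 mm apart (y = -90, 0, +90 mm), each 54 mm inside, floor 4 mm thick, walls 16 mm high. Origin at the centre of its underside. Its place and yaw change.
- shelf: low wooden shelf, fixed, 120 mm (x) by 280 mm (y), flat top 60 mm above the ledge. Origin at the centre of its underside. Its place and yaw change; it may stand left or right of the tray.
- square0 (a point): centre of the white 62 mm square inlaid flush in the shelf top at the +y end (squares are 88 mm apart along the shelf's y), at the height of the shelf top; axes as the shelf's
- square1 (a point): centre of the white 62 mm square inlaid flush in the shelf top at the middle (squares are 88 mm apart along the shelf's y), at the height of the shelf top; axes as the shelf's
- square2 (a point): centre of the white 62 mm square inlaid flush in the shelf top at the -y end (squares are 88 mm apart along the shelf's y), at the height of the shelf top; axes as the shelf's
- brush: bystander: small wooden brush lying on its bristles between tray and shelf, 105 x 34 x 32 mm; origin at the centre of its underside
- trimmer: bystander: black trimmer with two clear guard combs clipped on, about 44 x 170 x 30 mm, lying along its y; origin at the centre of the underside of its 125 mm long black housing
- comb: bystander: steel mustache comb, 90 x 28 x 5 mm, lying flat; origin at its centre, underside
- tumbler: bystander: blue ceramic tumbler, 72 mm across, 80 mm high, upright; origin at the centre of its underside

How it is judged:
By the outcome, as a careful person would: the job done as asked, in the order asked, and still so for the second after the job is handed in, with the robot touching nothing.
It also fails if it takes over 72 s, if anything falls off the work surface, if the arm or the gripper's body presses on something with over 40 N, if the wrist force passes 120 N, or if a joint passes its speed limit or range.

### The arm

A 6-joint arm with a two-finger parallel gripper is mounted at the origin on the work surface. World frame = base frame: x ahead of the robot, y to its left, z up, the work surface at z = 0. Lengths are in mm, angles in rad, forces in N, time in s.
With the tool pointing down it reaches from about 350 to 975 mm from the base axis. Payload 7.1 kg.
Tool frame: the origin (TCP) lies between the finger pads; the fingertips stand 14 mm ahead of it and the grasp point (between the pads) lies 5 mm behind it; z points along the fingers, y is the direction in which the jaws open and shut (so a half turn about z gives the same grasp; the last joint's range is limited). The gripper opens to 88 mm and grips with 3 to 60 N. Pads are 20 mm wide; open, the fingers measure 115 mm over their backs; the gripper's body (75 mm by 178 mm) begins 61 mm behind the grasp point.
Start: joints at [-1.24, 0.423, 1.63, -0, 1.089, -0.019], TCP at [214.21, -587.128, 236.675] pointing down, gripper open.
Joint ranges: [-3, 3], [-0.9, 2.11], [0.09, 2.58], [-1.31, 4.45], [0.11, 2.69], [-2.54, 2.54]. Speed limits (rad/s): [2.39, 2.39, 3.01, 3.14, 3.14, 3.14].

### API

Orientations are given as a rotation vector (axis times angle).
In Python, from workcell import get_obs, get_image, calibration, close_job, regions_of, place_of gives the robot as it stands.
- The arm moves only by the tool move_arm, never from a script. Its argument "deltas" is a list of rows, each a list of 5 numbers: the closure in counts, from 0 (fully open) to 255 (shut), then the shift along the tool's x, y, z in m, then the turn about the tool's z in rad. In form: [[grip, x, y, z, roll], ...]. A call has 1 to 5 rows; each row is the pose to reach, as a shift and turn from the pose commanded when the call began, along the tool's axes at that moment; what a row does not reach only later rows make up. A row lasts 1/12 s, in which the tool goes at most 41.7 mm and 7.16 degrees, less where a joint would pass 70% of its speed; a pose out of reach is approached as far as the arm can. A call with a gripper value outside its range is refused whole. The fingers move at their own pace and stop on an object; the grip force is fixed at half the most. Time passes only in rows, so rows that repeat a pose let the fingers close. It gives the time, the measured TCP pose, the force and the opening at its end, in the units of the state.
- get_obs(): the state, without advancing time (a new reading comes with each control period).
- get_image(name): name is "scene" or "top"; returns the picture (420x560x3 uint8, blue, green, red); there is no depth.
- calibration(name): a dict with "intrinsics" (3x3 intrinsics, pixels), "world_to_cam" (4x4, takes a point from world to camera coordinates). Camera axes: x right, y down, z forward; pixel columns grow to the right and rows downward; lengths in mm; the calibration is good to about 2 mm. A picture is of the moment at which its call begins. calibration takes no time and is no camera call.
- close_job(): hands the job in, once; it reports no verdict.
Trained networks look in the newest picture that a camera, given by its name, has taken for a name from the list of things; names that differ only in an ending like _2 or _b are one class to them, and where a whole thing is asked for, a point or a joint stands for the part that bears it (a point fixed in the world has none). Each returns a list of dicts, best first, with "conf" (0 to 1); they miss things now and then, are a little off and sometimes report something else, mostly with a low value. They report only what shows in the picture. A call takes as long as a camera call.
- regions_of(camera, name): "region" (420x560 bool, what is visible of it).
- place_of(camera, name): "location" ([x, y, z] in mm, in world coordinates, good to about 4 mm: a listed point, or the origin of a listed thing).
The state is a dict: "t": time; "qpos": joint angles; "qvel": joint speeds; "joint_torque": joint torques, N m; "ee_pos": TCP position; "orientation": TCP orientation; "ft_force": force on the tool from outside, world axes, zero at the start; "moment": the same for the moment, N m; "width": finger opening in mm.
Only numpy, scipy, OpenCV 4.12 (cv2) and the standard library are available. Lean on these libraries where they do the work, as an engineer would, in place of code of your own. Each camera call takes 0.05 s, during which the arm holds its last target.

## Working session

There is one attempt and no reset: what is moved stays moved. The work goes in short steps, Python scripts to look and compute and a tool call to move; the robot and the scene stay as the last step left them, time stands still between calls to the robot, and variables do not carry over. Pictures are saved under pics/ and viewed, and the job is handed in when it is done.

Besides the shell and the picture viewer there is one more tool, called after "Request:" as name(argument=value, ...), one argument or row to a line, values as JSON. move_arm: Moves the arm, as the interface text tells. Its arguments: {"type":"object","properties":{"deltas":{"type":"array","items":{"type":"array","items":{"type":"number"}}}},"required":["deltas"]}

```bash
ls; mkdir -p pics
python3 - <<'E'
from workcell import *
import cv2
o=get_obs(); print({k:o[k] for k in('t','ee_pos','orientation','width','ft_force')})
for n in('scene','top'):
    cv2.imwrite(f'pics/{n}0.png',get_image(n))
    c=calibration(n); print(c)
for n in ['jar_a_mid','cap_a_mid','tray','shelf','square0','square1','square2','brush','trimmer','comb','tumbler']:
    for cam in('top','scene'):
        for r in place_of(cam,n)[:4]: print(n,cam,[round(float(v)) for v in r['location']],round(r['conf'],2))
print(get_obs()['t'])
E
```

```text
pics
{'t': 0.0, 'ee_pos': array([ 214.03559826, -586.66059386,  235.92553029]), 'orientation': array([-3.09224635e+00, -5.46402799e-01,  4.56536124e-04]), 'width': 87.9092596369193, 'ft_force': array([0.37561398, 0.27415294, 0.14106307])}
{'intrinsics': array([[472.02473065,   0.        , 275.21677381],
       [  0.        , 472.02473065, 210.07647419],
       [  0.        ,   0.        ,   1.        ]]), 'world_to_cam': array([[ 1.62515455e-01,  9.86704429e-01, -1.75972968e-03,
        -1.15259929e+02],
       [ 7.91931287e-01, -1.31498720e-01, -5.96282587e-01,
        -4.65318172e+02],
       [-5.88586072e-01,  9.55115510e-02, -8.02772683e-01,
         1.38472214e+03],
       [ 0.00000000e+00,  0.00000000e+00,  0.00000000e+00,
         1.00000000e+00]])}
{'intrinsics': array([[421.87710429,   0.        , 282.06754766],
       [  0.        , 421.87710429, 210.16743858],
       [  0.        ,   0.        ,   1.        ]]), 'world_to_cam': array([[-2.28055729e-02, -9.99728004e-01,  4.88104998e-03,
         1.70293371e+01],
       [-9.94071079e-01,  2.21567955e-02, -1.06450773e-01,
   
[... 846 characters left out ...]
-325, 62] 0.84
square1 top [521, -154, 62] 0.69
square1 scene [559, -325, 58] 0.96
square1 scene [538, -242, 59] 0.87
square1 scene [521, -149, 62] 0.59
square2 top [542, -239, 60] 0.88
square2 top [556, -325, 62] 0.84
square2 top [521, -154, 62] 0.69
square2 scene [559, -325, 58] 0.96
square2 scene [538, -242, 59] 0.87
square2 scene [521, -149, 62] 0.59
brush top [531, 7, -2] 0.73
brush top [540, -243, 2] 0.38
brush scene [532, 4, -1] 0.78
trimmer top [750, 97, -5] 0.96
trimmer scene [743, 93, -1] 0.8
trimmer scene [540, -240, 62] 0.5
comb top [712, -158, -1] 0.94
comb top [545, 140, 36] 0.41
comb scene [709, -159, 2] 0.98
tumbler top [730, 272, -4] 0.76
tumbler scene [731, 274, 1] 0.86
1.2
```

Run:
```python
import cv2
for n in('scene','top'):
    im=cv2.imread(f'pics/{n}0.png'); cv2.imwrite(f'pics/{n}0b.png',cv2.resize(im,(800,600)))
im=cv2.imread('pics/top0.png'); cv2.imwrite('pics/topcrop.png',cv2.resize(im[160:320,80:280],(800,640),interpolation=cv2.INTER_CUBIC)[:600])
```

```text
(no output)
```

View pics/scene0b.png

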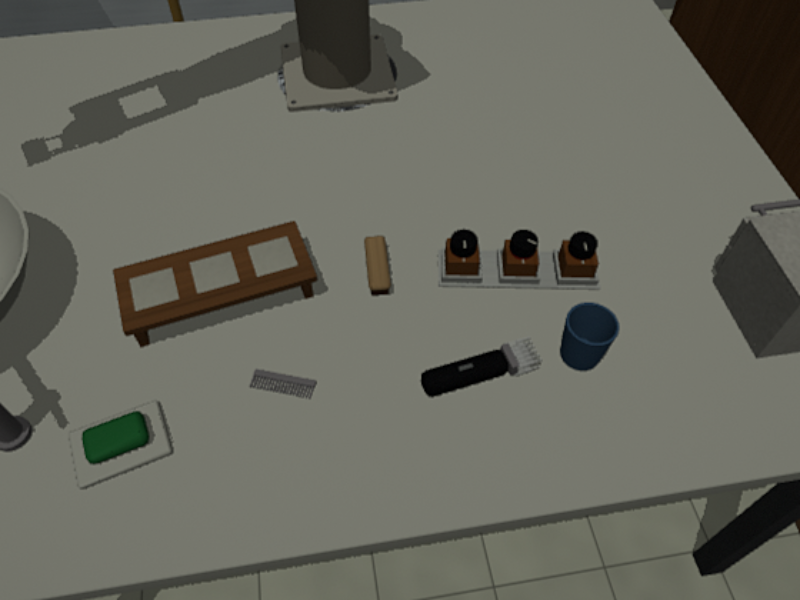

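View pics/top0.png

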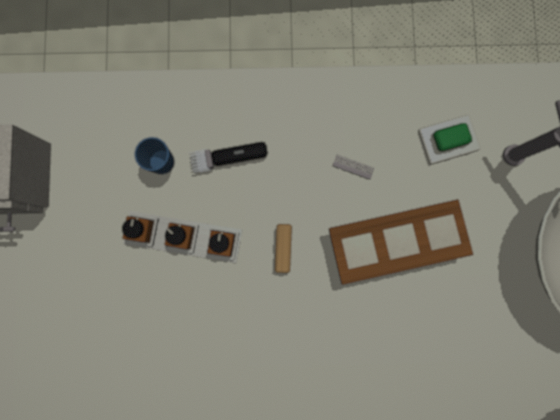

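Run:
```python
import cv2,numpy as np
im=cv2.imread('pics/top0.png'); a=cv2.resize(im[200:270,105:250],None,fx=5.5,fy=5.5,interpolation=cv2.INTER_CUBIC)
b=cv2.imread('pics/scene0.png')
s=cv2.resize(b[150:210,300:430],None,fx=6.1,fy=6.1,interpolation=cv2.INTER_CUBIC)
for n,x in(('c1',a),('c2',s)): print(x.shape);cv2.imwrite(f'pics/{n}.png',np.clip(x.astype(float)*1.8,0,255).astype(np.uint8))
```

```text
(385, 798, 3)
(366, 793, 3)
```

View pics/c1.png

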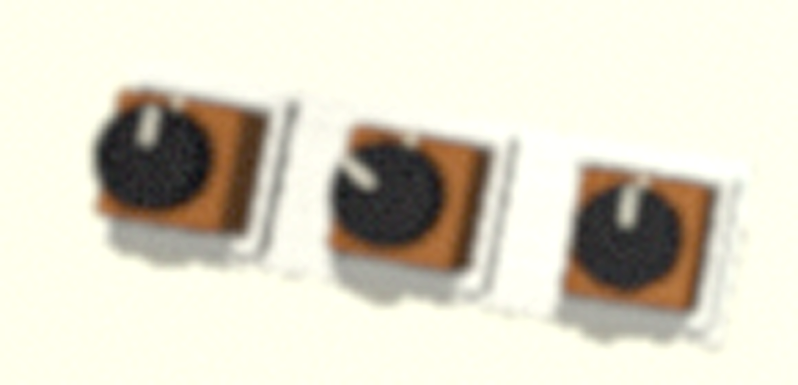

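View pics/c2.png

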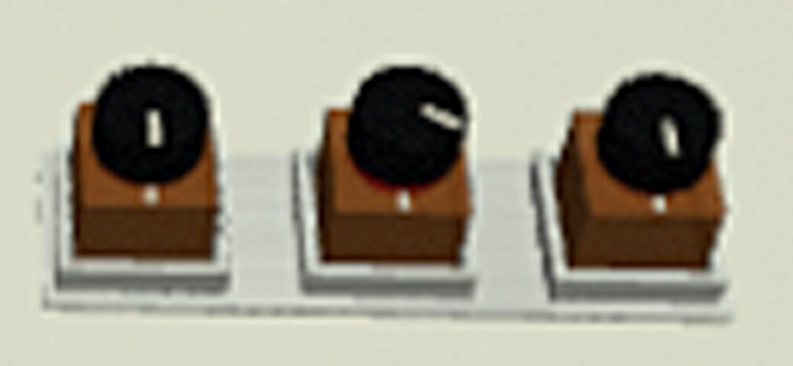

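```bash
cat > h.py <<'E'
import numpy as np,cv2
from workcell import *
def bp(n,uv,z):
    c=calibration(n);K=np.array(c['intrinsics']);T=np.array(c['world_to_cam'])
    uv=np.atleast_2d(np.asarray(uv,float)); d=np.c_[(uv-[K[0,2],K[1,2]])/K[0,0],np.ones(len(uv))]
    R=T[:3,:3];C=-R.T@T[:3,3]; dw=d@R
    return C+dw*((z-C[2])/dw[:,2])[:,None]
def proj(n,P):
    c=calibration(n);K=np.array(c['intrinsics']);T=np.array(c['world_to_cam'])
    q=np.atleast_2d(P)@T[:3,:3].T+T[:3,3]; return q[:,:2]/q[:,2:]*K[0,0]+[K[0,2],K[1,2]]
E
python3 - <<'E'
from h import *
for n in('top','scene'):
    im=cv2.imread(f'pics/{n}0.png');hsv=cv2.cvtColor(im,cv2.COLOR_BGR2HSV);g=im.max(2)
    if n=='top': print(im[250,360],im[100,300],im[240,135],im[230,134]) 
    # squares
    for (x,y) in [(521,-151),(541,-240),(557,-325)]:
        u,v=proj(n,[x,y,60])[0]; m=((hsv[:,:,1]<70)&(g>110)).astype(np.uint8)
        k,l=cv2.connectedComponents(m)
        best=l[int(v),int(u)]; mm=(l==best).astype(np.uint8)
        cs,_=cv2.findContours(mm,0,cv2.CHAIN_APPROX_NONE); c=max(cs,key=cv2.contourArea)
        ys,xs=np.nonzero(mm)
        w=bp(n,np.c_[xs,ys],60)[:,:2]; r=cv2.minAreaRect(w.astype(np.float32))
        print(n,'sq',w.mean(0).round(1),np.round(r[0],1),np.round(r[1],1),r[2],mm.sum())
    for (x,y) in [(542,138),(560,225),(578,314)]:
        u,v=proj(n,[x,y,72])[0].astype(int)
        dark=(g<70).astype(np.uint8); dark[:,:u-20]=0;dark[:,u+20:]=0;dark[:v-20]=0;dark[v+20:]=0
        k,l,st,ce=cv2.connectedComponentsWithStats(dark); i=1+np.argmax(st[1:,4]); mm=(l==i).astype(np.uint8)
        cs,_=cv2.findContours(mm,0,cv2.CHAIN_APPROX_NONE); c=max(cs,key=cv2.contourArea);h=cv2.convexHull(c)
        e=cv2.fitEllipse(h); f=np.zeros_like(mm);cv2.fillPoly(f,[h],1)
        f=cv2.erode(f,np.ones((3,3)))
        wl=np.argwhere((f>0)&(g>90)&(hsv[:,:,1]<90))[:,::-1]
        if len(wl)<2: print('few',len(wl),e);continue
        P=bp(n,wl,71)[:,:2];mu=P.mean(0);U,S,V=np.linalg.svd(P-mu)
        cc=bp(n,e[0],71 if n=='top' else 66)[0]
        d=V[0]; d=d if d@(mu-cc[:2])>0 else -d
        print(n,'cap',np.round(e,1).tolist() if 0 else (np.round(e[0],1),np.round(e[1],1)),cc.round(1),'line yaw',np.arctan2(d[1],d[0]).round(2),len(wl),'radial',np.arctan2(*(mu-cc[:2])[::-1]).round(2))
E
```

```text
[130 144 144] [134 146 146] [44 59 82] [23 24 25]
top sq [ 524.1 -154. ] [ 524.3 -154. ] [63.7 63.4] 10.904071807861328 952
top sq [ 541.4 -240.5] [ 541.5 -240.6] [63.3 63.3] 11.360902786254883 942
top sq [ 558.6 -326.8] [ 558.7 -326.6] [63.3 63.7] 11.167194366455078 938
top cap (array([218.5, 242.8]), array([19.9, 20.3])) [545.7 134.2  71. ] line yaw -0.11 10 radial -0.02
top cap (array([175.3, 235. ]), array([20.3, 21.2])) [563.6 222.1  71. ] line yaw 0.78 9 radial 0.93
top cap (array([132.8, 228.6]), array([20.5, 21.8])) [578.6 308.8  71. ] line yaw -0.16 9 radial 0.21
scene sq [ 526.5 -157.1] [ 522.3 -154.4] [57.6 59.7] 11.486532211303711 454
scene sq [ 543.7 -243.3] [ 539.5 -240.8] [57.9 59.4] 11.284586906433105 463
scene sq [ 562.4 -330.7] [ 556.7 -327.7] [57.9 59.2] 12.009310722351074 441
scene cap (array([323.3, 177.1]), array([25. , 34.3])) [569.4 127.3  66. ] line yaw 2.88 9 radial 1.35
scene cap (array([364.5, 177.2]), array([26.9, 33.8])) [584.1 214.   66. ] line yaw 2.52 7 radial 1.68
scene cap (array([405. , 177.6]), array([29.2, 32.1])) [599.4 298.9  66. ] line yaw 3.02 7 radial 2.1
```

```bash
cat >> h.py <<'E'
from scipy.optimize import minimize
S=4
def sil(n,x,y,yaw,z0,lift,u0,v0,w):
    c,s=np.cos(yaw),np.sin(yaw);R=np.array([[c,-s],[s,c]])
    b=np.array([[i,j] for i in(-25,25) for j in(-25,25)])@R.T+[x,y]
    box=np.r_[np.c_[b,np.full(4,z0)],np.c_[b,np.full(4,z0+42)]]
    t=np.linspace(0,2*np.pi,60,endpoint=False);k=np.c_[x+20*np.cos(t),y+20*np.sin(t)]
    cyl=np.r_[np.c_[k,np.full(60,z0+45+lift)],np.c_[k,np.full(60,z0+67+lift)]]
    out=[]
    for P in(box,cyl):
        q=(proj(n,P)+0.5-[u0,v0])*S
        h=cv2.convexHull(np.round(q*16).astype(np.int32))
        m=np.zeros((w*S,w*S),np.uint8);cv2.fillConvexPoly(m,h,255,shift=4)
        out.append(cv2.resize(m,(w,w),interpolation=cv2.INTER_AREA)/255.)
    return np.maximum(*out),out[1]
def fit(n,im,x,y,yaw,z0,lift=0,w=60):
    u,v=proj(n,[x,y,z0+35])[0].astype(int);u0,v0=u-w//2,v-w//2
    p=im[v0:v0+w,u0:u0+w].astype(float);hsv=cv2.cvtColor(im,cv2.COLOR_BGR2HSV)[v0:v0+w,u0:u0+w]
    g=p.max(2)
    cap=((g<50)).astype(float); u_=((g<50)|((hsv[...,1]>110)&(hsv[...,0]<20))).astype(np.uint8)
    u_=cv2.morphologyEx(u_,cv2.MORPH_CLOSE,np.ones((3,3))).astype(float)
    f=lambda q:(lambda a,b:((a-u_)**2).sum()+ .0*((b-cap)**2).sum())(*sil(n,q[0],q[1],q[2]/50,z0,lift,u0,v0,w))
    best=None
    r=minimize(f,[x,y,yaw*50],method='Nelder-Mead',options=dict(initial_simplex=[[x,y,yaw*50],[x+5,y,yaw*50],[x,y+5,yaw*50],[x,y,yaw*50+6]]))
    return r.x[0],r.x[1],r.x[2]/50,r.fun
E
python3 - <<'E'
from h import *
for n in('top','scene'):
    im=cv2.imread(f'pics/{n}0.png')
    for (x,y,l) in [(544,136,0),(562,224,3),(579,312,0)]:
        for lift in(0,3): print(n,np.round(fit(n,im,x,y,-.18,4,lift),3),lift)
E
```

```text
top [ 5.46946e+02  1.34687e+02 -1.54000e-01  2.00680e+02] 0
top [ 5.46946e+02  1.34687e+02 -1.54000e-01  2.00680e+02] 3
top [ 5.63576e+02  2.23799e+02 -2.12000e-01  2.17678e+02] 0
top [ 5.63468e+02  2.24312e+02 -2.11000e-01  2.21701e+02] 3
top [ 5.79717e+02  3.10641e+02 -1.87000e-01  1.69453e+02] 0
top [ 5.80463e+02  3.10264e+02 -1.99000e-01  1.75818e+02] 3
scene [ 5.41578e+02  1.35827e+02 -2.18000e-01  1.22381e+02] 0
scene [ 5.44766e+02  1.34760e+02 -2.06000e-01  1.39588e+02] 3
scene [ 5.56692e+02  2.26313e+02 -2.87000e-01  1.79623e+02] 0
scene [ 5.60009e+02  2.25317e+02 -2.94000e-01  1.98164e+02] 3
scene [ 5.74782e+02  3.13791e+02 -3.12000e-01  1.55285e+02] 0
scene [ 5.74164e+02  3.14533e+02 -2.96000e-01  1.75065e+02] 3
```

```bash
cat >> h.py <<'E'
from scipy.spatial.transform import Rotation as Ro
def state():
    o=get_obs();R=Ro.from_rotvec(o['orientation']).as_matrix();psi=np.arctan2(R[1,0],R[0,0])
    return o,np.array(o['ee_pos']),R,psi
def plan(target,jaw=None,g=0,step=40):
    o,p,R,psi=state()
    d=R.T@(np.array(target,float)-p)/1000
    roll=0
    if jaw is not None:
        j=psi-np.pi/2; roll=-((jaw-j+np.pi/2)%np.pi-np.pi/2)
    n=max(int(np.ceil(np.linalg.norm(d)*1000/step)),int(np.ceil(abs(roll)/.12)),1)
    print('t',round(o['t'],2),'p',p.round(1),'psi %.3f jaw %.3f'%(psi,psi-np.pi/2),'q6 %.2f'%o['qpos'][5],'tilt',R[:,2].round(4))
    print('delta',d.round(4),'roll %.3f'%roll,'n',n)
    for i in range(1,min(n,5)+1): print([g]+[round(float(v),3) for v in d*i/n]+[round(roll*i/n,3)])
E
python3 - <<'E'
from h import *
plan([562.5,224.5,170])
E
```

```text
t 1.2 p [ 214.2 -587.1  236.7] psi 0.350 jaw -1.221 q6 -0.02 tilt [-0.  0. -1.]
delta [ 0.6053 -0.6431  0.0667] roll 0.000 n 23
[0, 0.026, -0.028, 0.003, 0.0]
[0, 0.053, -0.056, 0.006, 0.0]
[0, 0.079, -0.084, 0.009, 0.0]
[0, 0.105, -0.112, 0.012, 0.0]
[0, 0.132, -0.14, 0.014, 0.0]
```

Request:
move_arm(
  deltas=[
    [0, 0.026, -0.028, 0.003, -0.08],
    [0, 0.053, -0.056, 0.006, -0.16],
    [0, 0.079, -0.084, 0.009, -0.24],
    [0, 0.105, -0.112, 0.012, -0.32],
    [0, 0.132, -0.14, 0.014, -0.4],
  ],
)

```text
t: 1.62
ee_pos: [290.4, -408.7, 222.5]
orientation: [-2.921, -1.155, -0.0]
ft_force: [0.3, -0.6, -0.4]
width: 87.5
```

```bash
python3 -c "
from h import *
plan([562.5,224.5,170],0.7)"
```

```text
t 1.62 p [ 290.4 -408.7  222.5] psi 0.753 jaw -0.818 q6 -0.16 tilt [ 0.e+00  1.e-04 -1.e+00]
delta [ 0.6316 -0.2759  0.0525] roll -1.518 n 18
[0, 0.035, -0.015, 0.003, np.float64(-0.084)]
[0, 0.07, -0.031, 0.006, np.float64(-0.169)]
[0, 0.105, -0.046, 0.009, np.float64(-0.253)]
[0, 0.14, -0.061, 0.012, np.float64(-0.337)]
[0, 0.175, -0.077, 0.015, np.float64(-0.422)]
```

Request:
move_arm(
  deltas=[
    [0, 0.035, -0.015, 0.003, -0.084],
    [0, 0.07, -0.031, 0.006, -0.168],
    [0, 0.105, -0.046, 0.009, -0.252],
    [0, 0.14, -0.061, 0.012, -0.336],
    [0, 0.175, -0.077, 0.015, -0.42],
  ],
)

```text
t: 2.03
ee_pos: [366.4, -233.3, 207.9]
orientation: [2.615, 1.739, 0.001]
ft_force: [2.3, -1.1, 0.7]
width: 87.5
```

```bash
python3 -c "
from h import *
plan([562.5,224.5,170],0.7)"
```

```text
t 2.03 p [ 366.4 -233.3  207.9] psi 1.174 jaw -0.397 q6 -0.20 tilt [ 8.e-04 -5.e-04 -1.e+00]
delta [0.498  0.0037 0.0378] roll -1.097 n 13
[0, 0.038, 0.0, 0.003, np.float64(-0.084)]
[0, 0.077, 0.001, 0.006, np.float64(-0.169)]
[0, 0.115, 0.001, 0.009, np.float64(-0.253)]
[0, 0.153, 0.001, 0.012, np.float64(-0.338)]
[0, 0.192, 0.001, 0.015, np.float64(-0.422)]
```

Request:
move_arm(
  deltas=[
    [0, 0.038, 0, 0.003, -0.084],
    [0, 0.077, 0.001, 0.006, -0.168],
    [0, 0.115, 0.001, 0.009, -0.252],
    [0, 0.153, 0.001, 0.012, -0.336],
    [0, 0.192, 0.001, 0.015, -0.42],
  ],
)

```text
t: 2.45
ee_pos: [442.3, -56.6, 192.9]
orientation: [2.195, 2.246, 0.001]
ft_force: [0.7, 0.3, 0.2]
width: 87.9
```

```bash
python3 -c "
from h import *
plan([562.5,224.5,170],0.7)"
```

```text
t 2.45 p [442.3 -56.6 192.9] psi 1.594 jaw 0.023 q6 -0.18 tilt [ 8.e-04 -2.e-04 -1.e+00]
delta [0.2782 0.1267 0.0229] roll -0.677 n 8
[0, 0.035, 0.016, 0.003, np.float64(-0.085)]
[0, 0.07, 0.032, 0.006, np.float64(-0.169)]
[0, 0.104, 0.048, 0.009, np.float64(-0.254)]
[0, 0.139, 0.063, 0.011, np.float64(-0.338)]
[0, 0.174, 0.079, 0.014, np.float64(-0.423)]
```

Request:
move_arm(
  deltas=[
    [0, 0.035, 0.016, 0.003, -0.085],
    [0, 0.07, 0.032, 0.006, -0.17],
    [0, 0.104, 0.048, 0.009, -0.254],
    [0, 0.139, 0.063, 0.011, -0.338],
    [0, 0.174, 0.079, 0.014, -0.423],
  ],
)

```text
t: 2.87
ee_pos: [517.9, 119.1, 178.8]
orientation: [1.674, 2.658, 0.0]
ft_force: [1.4, 0.4, -0.5]
width: 88.1
```

```bash
python3 -c "
from h import *
plan([562.5,224.5,160],0.7)"
```

```text
t 2.87 p [517.9 119.1 178.8] psi 2.017 jaw 0.446 q6 -0.24 tilt [ 4.e-04  0.e+00 -1.e+00]
delta [0.0758 0.0858 0.0188] roll -0.254 n 3
[0, 0.025, 0.029, 0.006, np.float64(-0.085)]
[0, 0.051, 0.057, 0.013, np.float64(-0.169)]
[0, 0.076, 0.086, 0.019, np.float64(-0.254)]
```

Request:
move_arm(
  deltas=[
    [0, 0.025, 0.029, 0.006, -0.085],
    [0, 0.051, 0.057, 0.013, -0.17],
    [0, 0.076, 0.086, 0.03, -0.254],
    [0, 0.076, 0.086, 0.06, -0.254],
    [0, 0.076, 0.086, 0.085, -0.254],
  ],
)

```text
t: 3.28
ee_pos: [563.7, 225.1, 92.8]
orientation: [1.325, 2.847, 0.003]
ft_force: [0.1, -0.6, -0.8]
width: 87.8
```

Request:
move_arm(
  deltas=[
    [0, 0, 0, 0.015, 0],
    [0, 0, 0, 0.028, 0],
    [0, 0, 0, 0.028, 0],
  ],
)

```text
t: 3.53
ee_pos: [561.1, 222.1, 63.1]
orientation: [-1.329, -2.843, 0.005]
ft_force: [-0.3, -0.0, 1.1]
width: 87.7
```

```bash
python3 -c "
from h import *
plan([562.5,224.5,65],0.7)
a=get_image('scene');b=get_image('top')
f=lambda im,r:cv2.resize(im[r[0]:r[0]+120,r[1]:r[1]+150],(400,320),interpolation=cv2.INTER_CUBIC)
cv2.imwrite('pics/g1.png',np.clip(np.hstack([f(a,(120,290)),f(b,(170,100))])*1.6,0,255).astype(np.uint8))"
```

```text
t 3.53 p [561.1 222.1  63.1] psi 2.267 jaw 0.696 q6 -0.34 tilt [-0.0039 -0.0014 -1.    ]
delta [ 0.001   0.0026 -0.0019] roll -0.004 n 1
[0, 0.001, 0.003, -0.002, np.float64(-0.004)]
```

View pics/g1.png

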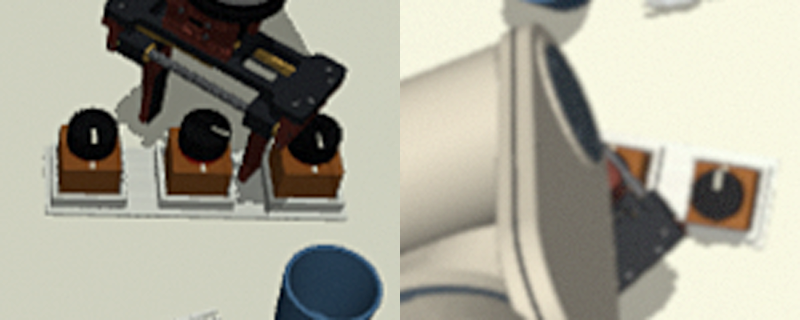

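The scene view shows the open jaws straddling the middle jar's loose cap (red neck visible), clear of the neighbours. Now I'll close on it.

Request:
move_arm(
  deltas=[
    [255, 0, 0, -0.001, 0],
    [255, 0, 0, -0.001, 0],
    [255, 0, 0, -0.001, 0],
    [255, 0, 0, -0.001, 0],
    [255, 0, 0, -0.001, 0],
  ],
)

```text
t: 4.05
ee_pos: [562.9, 222.6, 67.3]
orientation: [1.331, 2.845, 0.001]
ft_force: [-0.5, 0.2, -0.5]
width: 58.0
```

```bash
python3 -c "
from h import *
plan([562.5,224.5,65],0.7);o=get_obs();print(o['width'],o['ft_force'],o['moment'])"
```

```text
t 4.05 p [562.9 222.6  67.3] psi 2.267 jaw 0.696 q6 -0.34 tilt [ 1.e-03  4.e-04 -1.e+00]
delta [0.0017 0.0009 0.0023] roll -0.004 n 1
[0, 0.002, 0.001, 0.002, np.float64(-0.004)]
58.016340401007746 [-0.52290736  0.15870045 -0.4922393 ] [ 0.04404531 -0.08769085  0.02763864]
```

Request:
move_arm(
  deltas=[
    [255, 0, 0, 0.001, 0],
    [255, 0, 0, 0.001, 0],
    [255, 0, 0, 0.001, 0],
    [255, 0, 0, 0.001, 0],
    [255, 0, 0, 0.001, 0],
  ],
)

```text
t: 4.47
ee_pos: [562.8, 222.7, 65.7]
orientation: [1.331, 2.846, 0.0]
ft_force: [0.0, 0.5, 1.1]
width: 39.2
```

```bash
python3 -c "
from h import *
plan([562.5,224.5,65],0.7);o=get_obs();print(o['width'],o['ft_force'],o['moment'])"
```

```text
t 4.47 p [562.8 222.7  65.7] psi 2.267 jaw 0.696 q6 -0.34 tilt [ 3.e-04  2.e-04 -1.e+00]
delta [0.0016 0.0009 0.0007] roll -0.004 n 1
[0, 0.002, 0.001, 0.001, np.float64(-0.004)]
39.225998594440675 [0.04995121 0.54858717 1.05032533] [ 0.09220452 -0.26116165 -0.05394474]
```

Request:
move_arm(
  deltas=[
    [255, 0, 0, 0, 0.1],
    [255, 0, 0, 0.0005, 0.2],
    [255, 0, 0, 0.0007, 0.3],
    [255, 0, 0, 0.001, 0.4],
    [255, 0, 0, 0.0013, 0.5],
  ],
)

```text
t: 4.88
ee_pos: [562.5, 222.3, 64.3]
orientation: [-1.999, -2.423, 0.001]
ft_force: [0.4, -0.1, 0.6]
width: 39.5
```

```bash
python3 -c "
from h import *
plan([562.5,224.5,65],0.7);o=get_obs();print(o['width'],o['ft_force'],o['moment'])"
```

```text
t 4.88 p [562.5 222.3  64.3] psi 1.762 jaw 0.191 q6 0.17 tilt [-4.e-04 -4.e-04 -1.e+00]
delta [ 0.0021  0.0005 -0.0007] roll -0.509 n 5
[0, 0.0, 0.0, -0.0, np.float64(-0.102)]
[0, 0.001, 0.0, -0.0, np.float64(-0.203)]
[0, 0.001, 0.0, -0.0, np.float64(-0.305)]
[0, 0.002, 0.0, -0.001, np.float64(-0.407)]
[0, 0.002, 0.0, -0.001, np.float64(-0.509)]
39.48212202114185 [ 0.35587373 -0.06703562  0.64898358] [-0.15584447 -0.09017961  0.02154861]
```

Request:
move_arm(
  deltas=[
    [255, 0, 0, 0.0003, 0.1],
    [255, 0, 0, 0.0006, 0.2],
    [255, 0, 0, 0.0009, 0.3],
    [255, 0, 0, 0.0012, 0.4],
  ],
)

```text
t: 5.22
ee_pos: [562.2, 222.3, 63.0]
orientation: [-2.441, -1.978, 0.002]
ft_force: [-1.7, -0.7, 0.7]
width: 38.9
```

```bash
python3 -c "
from h import *
plan([562.5,224.5,65],0.7);o=get_obs();print(o['width'],o['ft_force'],o['moment'])"
```

```text
t 5.22 p [562.2 222.3  63. ] psi 1.362 jaw -0.209 q6 0.57 tilt [-1.e-03 -5.e-04 -1.e+00]
delta [ 0.0022 -0.0001 -0.002 ] roll -0.909 n 8
[0, 0.0, -0.0, -0.0, np.float64(-0.114)]
[0, 0.001, -0.0, -0.0, np.float64(-0.227)]
[0, 0.001, -0.0, -0.001, np.float64(-0.341)]
[0, 0.001, -0.0, -0.001, np.float64(-0.454)]
[0, 0.001, -0.0, -0.001, np.float64(-0.568)]
38.908525259618735 [-1.72982288 -0.68311071  0.6878021 ] [-0.11505735  0.15171177  0.00608641]
```

Request:
move_arm(
  deltas=[
    [255, 0, 0, 0, 0.08],
    [255, 0, 0, 0, 0.16],
    [255, 0, 0, 0, 0.16],
  ],
)

```text
t: 5.47
ee_pos: [562.3, 222.5, 62.9]
orientation: [-2.589, -1.779, 0.001]
ft_force: [-0.7, 0.2, -2.0]
width: 39.4
```

```bash
python3 -c "
from h import *
o,p,R,psi=state();print(psi,p,o['width'],o['ft_force'],o['moment'],o['joint_torque'][5])"
```

```text
1.204087022370799 [562.29927613 222.45737769  62.86160265] 39.416776315120174 [-0.67424435  0.20240498 -2.04433456] [-0.0910731  -0.03659386  0.01539566] 1.1282527819275856
```

Request:
move_arm(
  deltas=[
    [255, 0, 0, 0, 0.07],
    [255, 0, 0, 0, 0.12],
    [255, 0, 0, 0, 0.12],
  ],
)

```text
t: 5.72
ee_pos: [562.4, 222.3, 63.0]
orientation: [2.686, 1.628, -0.001]
ft_force: [-0.2, -1.1, -0.7]
width: 39.4
```

```bash
python3 -c "
from h import *
o,p,R,psi=state();print(psi,p,o['width'],o['ft_force'],o['moment'],o['joint_torque'][5])"
```

```text
1.0893980499768172 [562.42919267 222.25903614  62.95333958] 39.421064436691736 [-0.20336476 -1.06800051 -0.73630396] [-0.22007389 -0.19805185  0.77367898] 1.493484042584896
```

Request:
move_arm(
  deltas=[
    [0, 0, 0, 0, 0],
    [0, 0, 0, 0, -0.03],
    [0, 0, 0, 0, -0.1],
    [0, 0, 0, 0, -0.2],
    [0, 0, 0, 0, -0.29],
  ],
)

```text
t: 6.13
ee_pos: [562.6, 222.6, 63.3]
orientation: [-2.419, -2.004, -0.0]
ft_force: [-0.0, -0.0, 0.4]
width: 69.4
```

```bash
python3 -c "
from h import *
plan([562.5,224,65],-0.2)
a=get_image('scene');b=get_image('top')
f=lambda im,r:cv2.resize(im[r[0]:r[0]+90,r[1]:r[1]+150],(800,480),interpolation=cv2.INTER_CUBIC)
cv2.imwrite('pics/g2.png',np.clip(f(a,(140,290))*1.7,0,255).astype(np.uint8))"
```

```text
t 6.13 p [562.6 222.6  63.3] psi 1.384 jaw -0.187 q6 0.54 tilt [-1.e-04  3.e-04 -1.e+00]
delta [ 0.0013 -0.0003 -0.0017] roll 0.013 n 1
[0, 0.001, -0.0, -0.002, np.float64(0.013)]
```

View pics/g2.png

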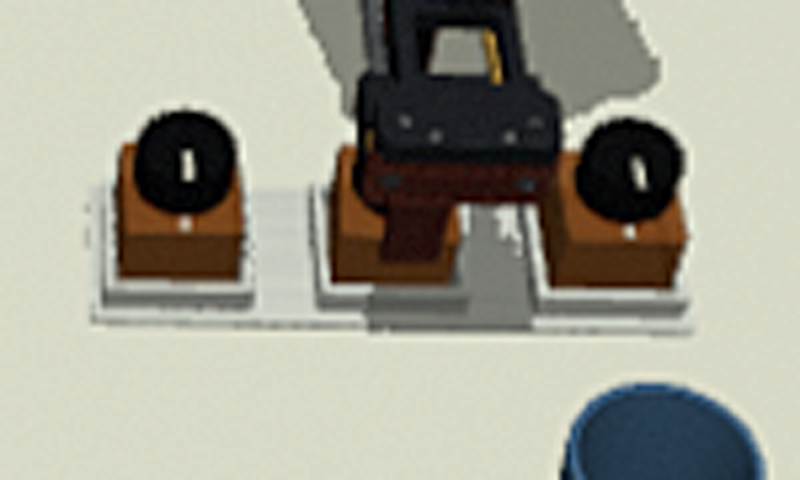

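```bash
python3 -c "
from h import *
plan([545.5,135.5,115],-0.19)"
```

```text
t 6.23 p [562.6 222.6  63.3] psi 1.379 jaw -0.192 q6 0.55 tilt [-1.e-04  3.e-04 -1.e+00]
delta [-0.0888 -0.0002 -0.0517] roll -0.002 n 3
[0, -0.03, -0.0, -0.017, np.float64(-0.001)]
[0, -0.059, -0.0, -0.034, np.float64(-0.001)]
[0, -0.089, -0.0, -0.052, np.float64(-0.002)]
```

Request:
move_arm(
  deltas=[
    [0, 0, 0, -0.035, 0],
    [0, -0.02, 0, -0.055, 0],
    [0, -0.055, 0, -0.055, 0],
    [0, -0.089, 0, -0.052, 0],
    [0, -0.089, 0, -0.052, 0],
  ],
)

```text
t: 6.65
ee_pos: [543.5, 131.2, 115.1]
orientation: [-2.43, -1.99, 0.004]
ft_force: [-0.7, -0.1, 0.0]
width: 87.7
```

```bash
python3 -c "
from h import *
plan([545.5,135.5,38],-0.19)
a=get_image('scene');b=get_image('top')
f=lambda im,r:cv2.resize(im[r[0]:r[0]+90,r[1]:r[1]+150],(500,300),interpolation=cv2.INTER_CUBIC)
cv2.imwrite('pics/g3.png',np.clip(np.vstack([f(a,(140,290)),f(b,(180,100))])*1.7,0,255).astype(np.uint8))"
```

```text
t 6.65 p [543.5 131.2 115.1] psi 1.372 jaw -0.198 q6 0.42 tilt [-0.0023 -0.0012 -1.    ]
delta [0.0047 0.0013 0.0771] roll -0.008 n 2
[0, 0.002, 0.001, 0.039, np.float64(-0.004)]
[0, 0.005, 0.001, 0.077, np.float64(-0.008)]
```

View pics/g3.png

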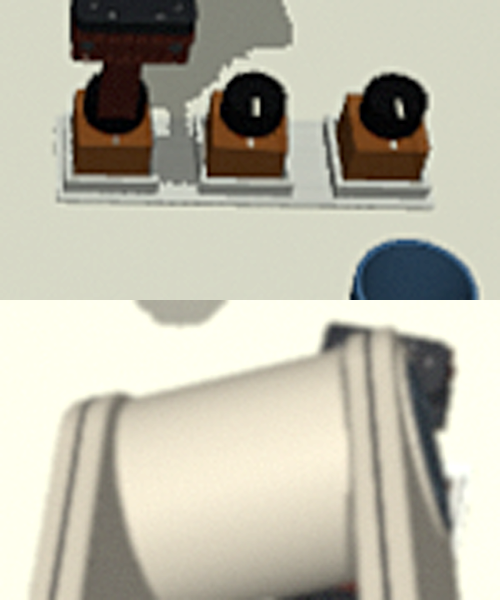

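The middle cap's line, near (255,107), now points at its tick, and no red neck shows. The jaws are over jar 1. I'll settle, then descend.

Request:
move_arm(
  deltas=[
    [0, 0, 0, 0.02, 0],
    [0, 0, 0, 0.055, 0],
    [0, 0, 0, 0.077, 0],
    [0, 0, 0, 0.077, 0],
  ],
)

```text
t: 7.08
ee_pos: [543.0, 135.8, 34.3]
orientation: [-2.424, -1.994, 0.009]
ft_force: [-2.2, -0.4, -0.6]
width: 87.7
```

```bash
python3 -c "
from h import *
plan([545.5,135.5,38],-0.19)
a=get_image('scene')
f=lambda im,r:cv2.resize(im[r[0]:r[0]+90,r[1]:r[1]+120],(800,600),interpolation=cv2.INTER_CUBIC)
cv2.imwrite('pics/g4.png',np.clip(f(a,(120,270))*1.7,0,255).astype(np.uint8))"
```

```text
t 7.08 p [543.  135.8  34.3] psi 1.377 jaw -0.194 q6 0.42 tilt [-0.0062 -0.0012 -1.    ]
delta [ 0.0002  0.0025 -0.0037] roll -0.004 n 1
[0, 0.0, 0.002, -0.004, np.float64(-0.004)]
```

View pics/g4.png

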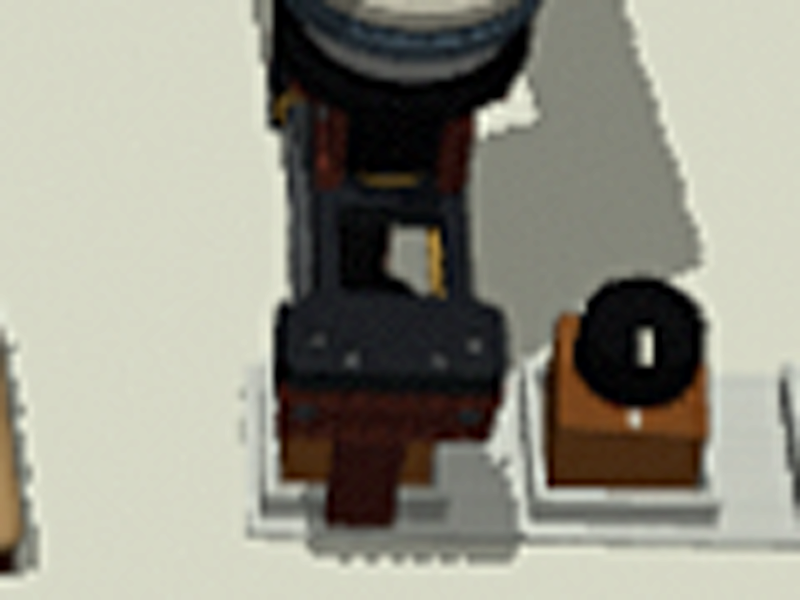

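Request:
move_arm(
  deltas=[
    [255, 0, 0, 0, 0],
    [255, 0, 0, 0, 0],
    [255, 0, 0, 0, 0],
    [255, 0, 0, 0, 0],
    [255, 0, 0, 0, 0],
  ],
)

```text
t: 7.55
ee_pos: [546.1, 135.4, 39.2]
orientation: [2.426, 1.995, 0.002]
ft_force: [0.1, -0.5, 0.4]
width: 57.9
```

Request:
move_arm(
  deltas=[
    [255, 0, 0, 0, 0],
    [255, 0, 0, 0, 0],
    [255, 0, 0, 0, 0],
    [255, 0, 0, 0, 0],
  ],
)

```text
t: 7.88
ee_pos: [545.8, 135.3, 38.8]
orientation: [2.426, 1.996, 0.001]
ft_force: [-2.0, 0.4, 5.6]
width: 49.7
```

```bash
python3 -c "
from h import *
plan([545.5,135.5,160],-0.19);o=get_obs();print(o['width'],o['ft_force'])"
```

```text
t 7.88 p [545.8 135.3  38.8] psi 1.377 jaw -0.194 q6 0.42 tilt [ 8.e-04  2.e-04 -1.e+00]
delta [ 0.0002 -0.0003 -0.1212] roll -0.004 n 4
[0, 0.0, -0.0, -0.03, np.float64(-0.001)]
[0, 0.0, -0.0, -0.061, np.float64(-0.002)]
[0, 0.0, -0.0, -0.091, np.float64(-0.003)]
[0, 0.0, -0.0, -0.121, np.float64(-0.004)]
49.71318288180141 [-2.01323891  0.42221561  5.63520663]
```

Request:
move_arm(
  deltas=[
    [255, 0, 0, -0.01, 0],
    [255, 0, 0, -0.035, 0],
    [255, 0, 0, -0.07, 0],
    [255, 0, 0, -0.11, 0],
    [255, 0, 0, -0.145, 0],
  ],
)

```text
t: 8.3
ee_pos: [544.9, 135.1, 185.2]
orientation: [-2.426, -1.995, 0.001]
ft_force: [0.0, -0.2, -2.4]
width: 50.1
```

```bash
python3 -c "
from h import *
o,p,R,psi=state();print(o['width'],o['ft_force'])
plan([558.6,-326.8,185],0.197,255)
a=get_image('scene')
f=lambda im,r:cv2.resize(im[r[0]:r[0]+120,r[1]:r[1]+160],(800,600),interpolation=cv2.INTER_CUBIC)
cv2.imwrite('pics/g5.png',np.clip(f(a,(90,270))*1.7,0,255).astype(np.uint8))"
```

```text
50.061115264339556 [ 0.01335098 -0.2058346  -2.37537262]
t 8.3 p [544.9 135.1 185.2] psi 1.377 jaw -0.194 q6 0.42 tilt [-7.e-04 -1.e-04 -1.e+00]
delta [-4.506e-01  1.025e-01  3.000e-04] roll -0.391 n 12
[255, -0.038, 0.009, 0.0, np.float64(-0.033)]
[255, -0.075, 0.017, 0.0, np.float64(-0.065)]
[255, -0.113, 0.026, 0.0, np.float64(-0.098)]
[255, -0.15, 0.034, 0.0, np.float64(-0.13)]
[255, -0.188, 0.043, 0.0, np.float64(-0.163)]
```

View pics/g5.png

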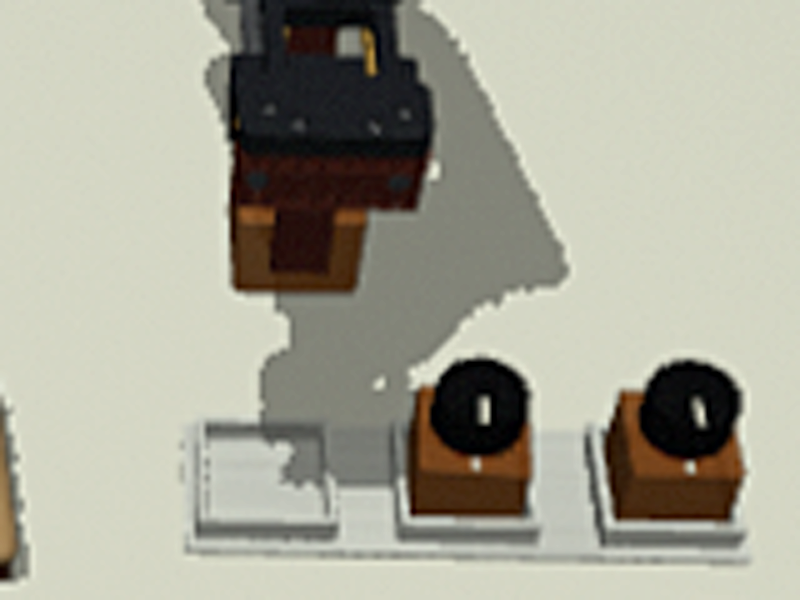

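```bash
python3 -c "
from h import *
c,s=np.cos(-.194),np.sin(-.194)
for j in(-25,25): 
  for dz in (0,42):print(proj('scene',[544.9+25*c-j*s,135.1+25*s+j*c,150.4+dz]),  (proj('scene',[544.9+25*c-j*s,135.1+25*s+j*c,150.4+dz])-[270,90])*5)
print(proj('scene',[545+44*c,135.1+44*s,171]),(proj('scene',[545+44*c,135.1+44*s,171])-[270,90])*5)
"
```

```text
[[315.60300207 149.04287676]] [[228.01501036 295.21438379]]
[[317.06415363 133.75824002]] [[235.32076817 218.79120012]]
[[340.72049236 149.57188694]] [[353.60246182 297.85943472]]
[[343.11688146 134.29027321]] [[365.5844073  221.45136606]]
[[329.46104124 149.02171496]] [[297.3052062  295.10857482]]
```

Request:
move_arm(
  deltas=[
    [255, -0.038, 0.009, 0, -0.033],
    [255, -0.076, 0.018, 0, -0.066],
    [255, -0.114, 0.026, 0, -0.098],
    [255, -0.152, 0.034, 0, -0.13],
    [255, -0.19, 0.043, 0, -0.163],
  ],
)

```text
t: 8.77
ee_pos: [550.2, -61.0, 183.4]
orientation: [-2.253, -2.189, 0.0]
ft_force: [0.2, -0.2, -1.1]
width: 50.1
```

```bash
python3 -c "
from h import *
plan([558.6,-326.8,185],0.197,255)"
```

```text
t 8.77 p [550.2 -61.  183.4] psi 1.542 jaw -0.029 q6 -0.10 tilt [-4.e-04  1.e-04 -1.e+00]
delta [-0.2654  0.0161 -0.0017] roll -0.226 n 7
[255, -0.038, 0.002, -0.0, np.float64(-0.032)]
[255, -0.076, 0.005, -0.0, np.float64(-0.065)]
[255, -0.114, 0.007, -0.001, np.float64(-0.097)]
[255, -0.152, 0.009, -0.001, np.float64(-0.129)]
[255, -0.19, 0.011, -0.001, np.float64(-0.161)]
```

Request:
move_arm(
  deltas=[
    [255, -0.038, 0.002, 0, -0.032],
    [255, -0.076, 0.005, 0, -0.065],
    [255, -0.114, 0.007, 0, -0.097],
    [255, -0.152, 0.009, 0, -0.129],
    [255, -0.19, 0.011, 0, -0.161],
  ],
)

```text
t: 9.18
ee_pos: [555.4, -251.5, 183.2]
orientation: [-2.071, -2.362, 0.0]
ft_force: [-0.0, 0.4, -2.3]
width: 50.2
```

```bash
python3 -c "
from h import *
plan([558.6,-327.3,150],0.197,255)"
```

```text
t 9.18 p [ 555.4 -251.5  183.2] psi 1.702 jaw 0.131 q6 -0.58 tilt [-5.e-04  3.e-04 -1.e+00]
delta [-0.0755 -0.0067  0.0332] roll -0.066 n 3
[255, -0.025, -0.002, 0.011, np.float64(-0.022)]
[255, -0.05, -0.004, 0.022, np.float64(-0.044)]
[255, -0.076, -0.007, 0.033, np.float64(-0.066)]
```

Request:
move_arm(
  deltas=[
    [255, -0.025, -0.002, 0.011, -0.022],
    [255, -0.05, -0.004, 0.022, -0.044],
    [255, -0.068, -0.006, 0.03, -0.06],
    [255, -0.076, -0.007, 0.033, -0.066],
    [255, -0.076, -0.007, 0.033, -0.066],
  ],
)

```text
t: 9.6
ee_pos: [558.1, -327.2, 149.2]
orientation: [-1.995, -2.425, 0.001]
ft_force: [-0.4, 1.1, -2.2]
width: 49.6
```

Request:
move_arm(
  deltas=[
    [255, 0, 0, 0.01, 0],
    [255, 0, 0, 0.025, 0],
    [255, 0, 0, 0.035, 0],
    [255, 0, 0, 0.035, 0],
    [255, 0, 0, 0.035, 0],
  ],
)

```text
t: 10.02
ee_pos: [558.8, -324.7, 114.7]
orientation: [-1.991, -2.428, 0.0]
ft_force: [0.1, -0.1, -1.7]
width: 49.7
```

```bash
python3 -c "
from h import *
plan([558.6,-327.3,110],0.197,255)
a=get_image('scene');b=get_image('top')
f=lambda im,r:cv2.resize(im[r[0]:r[0]+120,r[1]:r[1]+160],(800,600),interpolation=cv2.INTER_CUBIC)
cv2.imwrite('pics/g6.png',np.clip(f(a,(130,70))*1.7,0,255).astype(np.uint8))"
```

```text
t 10.02 p [ 558.8 -324.7  114.7] psi 1.768 jaw 0.197 q6 -0.74 tilt [-1.3e-03  9.0e-04 -1.0e+00]
delta [-0.0025 -0.0007  0.0047] roll 0.000 n 1
[255, -0.002, -0.001, 0.005, np.float64(0.0)]
```

View pics/g6.png

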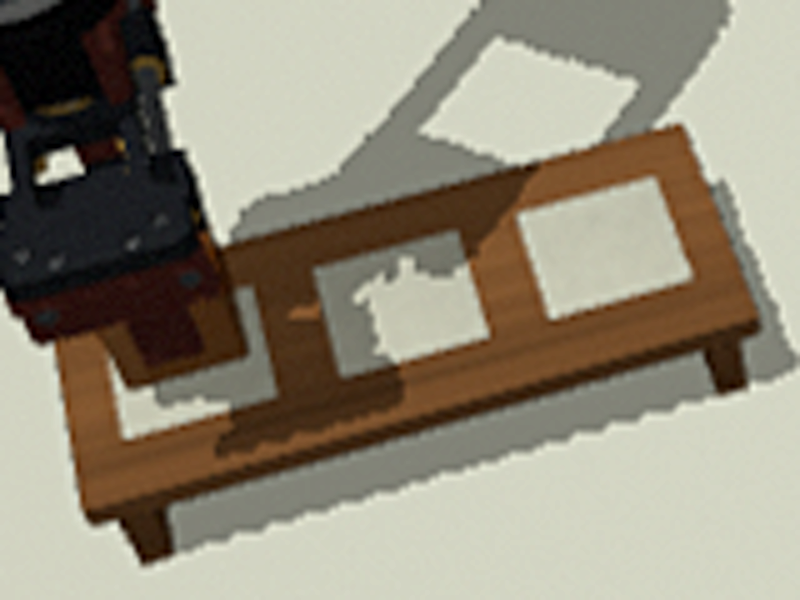

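Request:
move_arm(
  deltas=[
    [255, 0, 0, 0.005, 0],
    [255, 0, 0, 0.01, 0],
    [255, 0, 0, 0.014, 0],
    [255, 0, 0, 0.016, 0],
    [255, 0, 0, 0.016, 0],
  ],
)

```text
t: 10.53
ee_pos: [558.6, -325.8, 98.4]
orientation: [-1.993, -2.427, 0.0]
ft_force: [0.2, -0.6, -1.8]
width: 50.2
```

```bash
python3 -c "
from h import *
plan([558.6,-327.1,95],0.197,255);print(get_obs()['ft_force'])"
```

```text
t 10.53 p [ 558.6 -325.8   98.4] psi 1.767 jaw 0.196 q6 -0.74 tilt [-1.1e-03  7.0e-04 -1.0e+00]
delta [-0.0013 -0.0002  0.0034] roll -0.001 n 1
[255, -0.001, -0.0, 0.003, np.float64(-0.001)]
[ 0.23830641 -0.56930716 -1.83671541]
```

Request:
move_arm(
  deltas=[
    [255, -0.001, 0, 0.0008, 0],
    [255, -0.0015, 0, 0.0016, 0],
    [255, -0.0015, 0, 0.0024, 0],
    [255, -0.0015, 0, 0.0024, 0],
  ],
)

```text
t: 10.87
ee_pos: [559.3, -327.6, 96.7]
orientation: [1.994, 2.428, -0.0]
ft_force: [-0.1, 0.6, -1.2]
width: 50.0
```

Request:
move_arm(
  deltas=[
    [255, 0, 0, 0.0006, 0],
    [255, 0, 0, 0.0012, 0],
    [255, 0, 0, 0.0012, 0],
  ],
)

```text
t: 11.12
ee_pos: [559.3, -327.4, 95.5]
orientation: [-1.993, -2.428, -0.0]
ft_force: [-0.1, 0.0, -1.6]
width: 49.6
```

Request:
move_arm(
  deltas=[
    [255, 0, 0, 0.0006, 0],
    [255, 0, 0, 0.001, 0],
    [255, 0, 0, 0.001, 0],
  ],
)

```text
t: 11.37
ee_pos: [559.4, -327.5, 94.9]
orientation: [1.993, 2.428, 0.0]
ft_force: [-0.0, 1.4, 2.1]
width: 50.2
```

```bash
python3 -c "
from h import *
plan([558.6,-327.1,95],0.197,255);print(get_obs()['ft_force'])"
```

```text
t 11.37 p [ 559.4 -327.5   94.9] psi 1.767 jaw 0.196 q6 -0.74 tilt [ 1.e-04 -1.e-04 -1.e+00]
delta [ 0.0005 -0.0007 -0.0001] roll -0.001 n 1
[255, 0.001, -0.001, -0.0, np.float64(-0.001)]
[-0.03464284  1.38939789  2.13821467]
```

Request:
move_arm(
  deltas=[
    [0, 0, 0, 0, 0],
    [0, 0, 0, 0, 0],
    [0, 0, 0, 0, 0],
    [0, 0, 0, 0, 0],
    [0, 0, 0, -0.005, 0],
  ],
)

```text
t: 11.78
ee_pos: [558.8, -327.2, 98.9]
orientation: [-1.993, -2.427, 0.0]
ft_force: [0.1, 0.2, -0.4]
width: 79.8
```

Request:
move_arm(
  deltas=[
    [0, 0, 0, -0.02, 0],
    [0, 0, 0, -0.045, 0],
    [0, 0, 0, -0.075, 0],
    [0, 0.035, 0, -0.09, 0],
    [0, 0.075, 0, -0.09, 0],
  ],
)

```text
t: 12.2
ee_pos: [547.2, -256.1, 194.0]
orientation: [1.992, 2.419, 0.003]
ft_force: [1.2, 0.3, -0.8]
width: 87.7
```

```bash
python3 -c "
from h import *
plan([562.5,224.5,150],-0.24,0)"
```

```text
t 12.2 p [ 547.2 -256.1  194. ] psi 1.764 jaw 0.193 q6 -0.65 tilt [ 0.0077 -0.0039 -1.    ]
delta [0.469  0.1069 0.0423] roll 0.433 n 13
[0, 0.036, 0.008, 0.003, np.float64(0.033)]
[0, 0.072, 0.016, 0.007, np.float64(0.067)]
[0, 0.108, 0.025, 0.01, np.float64(0.1)]
[0, 0.144, 0.033, 0.013, np.float64(0.133)]
[0, 0.18, 0.041, 0.016, np.float64(0.167)]
```

```bash
python3 -c "
from h import *
b=get_image('top');a=get_image('scene');cv2.imwrite('pics/top7.png',b);cv2.imwrite('pics/scene7.png',a)
for n,im in(('top',b),('scene',a)):
  for x,y,w,z in [(562.5,224,-.25,4),(579,312,-.19,4),(558.6,-327,.197,60)]: print(n,np.round(fit(n,im,x,y,w,z),3))
h=np.hstack([cv2.resize(b,None,fx=.7,fy=.7),cv2.resize(a,None,fx=.7,fy=.7)])
cv2.imwrite('pics/g7.png',np.clip(h*1.5,0,255).astype(np.uint8))"
```

```text
top [ 5.64737e+02  2.24042e+02 -2.90000e-01  2.35202e+02]
top [ 5.79524e+02  3.11893e+02 -1.47000e-01  1.79967e+02]
top [ 5.952100e+02 -3.459870e+02 -4.200000e-02  1.648981e+03]
scene [ 5.59881e+02  2.23605e+02 -3.16000e-01  1.72503e+02]
scene [ 5.74283e+02  3.14470e+02 -3.04000e-01  1.30994e+02]
scene [ 5.588120e+02 -3.338490e+02 -2.680000e-01  1.000251e+03]
```

View pics/g7.png

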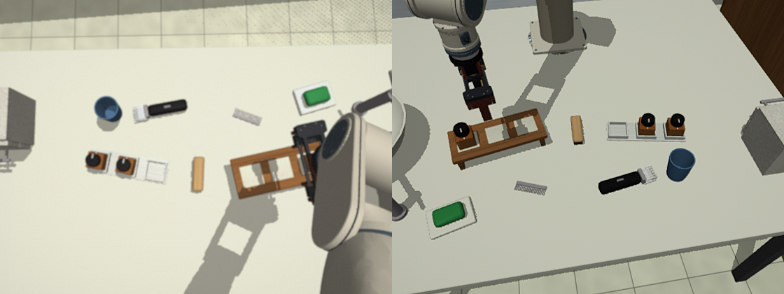

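Request:
move_arm(
  deltas=[
    [0, 0.036, 0.008, 0.003, 0.033],
    [0, 0.075, 0.017, 0.007, 0.067],
    [0, 0.114, 0.026, 0.01, 0.1],
    [0, 0.152, 0.035, 0.013, 0.135],
    [0, 0.19, 0.043, 0.016, 0.17],
  ],
)

```text
t: 12.72
ee_pos: [550.1, -57.9, 173.7]
orientation: [2.195, 2.247, 0.0]
ft_force: [0.2, 0.3, -1.0]
width: 87.7
```

```bash
python3 -c "
from h import *
plan([562.8,224.2,140],-0.27,0)"
```

```text
t 12.72 p [550.1 -57.9 173.7] psi 1.595 jaw 0.024 q6 -0.15 tilt [ 5.e-04 -1.e-04 -1.e+00]
delta [0.2817 0.0194 0.0336] roll 0.294 n 8
[0, 0.035, 0.002, 0.004, np.float64(0.037)]
[0, 0.07, 0.005, 0.008, np.float64(0.073)]
[0, 0.106, 0.007, 0.013, np.float64(0.11)]
[0, 0.141, 0.01, 0.017, np.float64(0.147)]
[0, 0.176, 0.012, 0.021, np.float64(0.184)]
```

Request:
move_arm(
  deltas=[
    [0, 0.035, 0.002, 0.004, 0.037],
    [0, 0.072, 0.005, 0.008, 0.075],
    [0, 0.11, 0.007, 0.013, 0.11],
    [0, 0.148, 0.01, 0.017, 0.15],
    [0, 0.186, 0.012, 0.021, 0.19],
  ],
)

```text
t: 13.13
ee_pos: [557.3, 128.6, 152.5]
orientation: [2.398, 2.029, 0.0]
ft_force: [1.1, 0.9, -0.2]
width: 88.1
```

```bash
python3 -c "
from h import *
plan([562.8,224.2,115],-0.27,0)"
```

```text
t 13.13 p [557.3 128.6 152.5] psi 1.405 jaw -0.166 q6 0.37 tilt [ 4.e-04 -1.e-04 -1.e+00]
delta [ 0.0951 -0.0104  0.0375] roll 0.104 n 3
[0, 0.032, -0.003, 0.013, np.float64(0.035)]
[0, 0.063, -0.007, 0.025, np.float64(0.069)]
[0, 0.095, -0.01, 0.038, np.float64(0.104)]
```

Request:
move_arm(
  deltas=[
    [0, 0.032, -0.003, 0.013, 0.035],
    [0, 0.063, -0.007, 0.025, 0.07],
    [0, 0.085, -0.01, 0.035, 0.095],
    [0, 0.095, -0.01, 0.038, 0.104],
    [0, 0.095, -0.01, 0.038, 0.104],
  ],
)

```text
t: 13.55
ee_pos: [562.7, 223.9, 113.8]
orientation: [-2.496, -1.908, 0.001]
ft_force: [0.6, -0.7, -0.2]
width: 87.4
```

```bash
python3 -c "
from h import *
plan([562.8,224.2,39],-0.27,0)"
```

```text
t 13.55 p [562.7 223.9 113.8] psi 1.305 jaw -0.265 q6 0.62 tilt [-8.e-04 -3.e-04 -1.e+00]
delta [0.0004 0.0001 0.0747] roll 0.005 n 2
[0, 0.0, 0.0, 0.037, np.float64(0.002)]
[0, 0.0, 0.0, 0.075, np.float64(0.005)]
```

Request:
move_arm(
  deltas=[
    [0, 0, 0, 0.02, 0],
    [0, 0, 0, 0.05, 0],
    [0, 0, 0, 0.07, 0],
    [0, 0, 0, 0.074, 0],
    [0, 0, 0, 0.074, 0],
  ],
)

```text
t: 13.97
ee_pos: [562.2, 220.7, 39.9]
orientation: [-2.499, -1.903, 0.004]
ft_force: [0.5, -0.5, 0.4]
width: 87.5
```

```bash
python3 -c "
from h import *
plan([562.8,224.2,39],-0.27,0)
a=get_image('scene')
f=lambda im,r:cv2.resize(im[r[0]:r[0]+90,r[1]:r[1]+120],(800,600),interpolation=cv2.INTER_CUBIC)
cv2.imwrite('pics/g8.png',np.clip(f(a,(120,310))*1.7,0,255).astype(np.uint8))"
```

```text
t 13.97 p [562.2 220.7  39.9] psi 1.302 jaw -0.269 q6 0.62 tilt [-0.0024 -0.0011 -1.    ]
delta [ 0.0035 -0.0004  0.0009] roll 0.001 n 1
[0, 0.004, -0.0, 0.001, np.float64(0.001)]
```

View pics/g8.png

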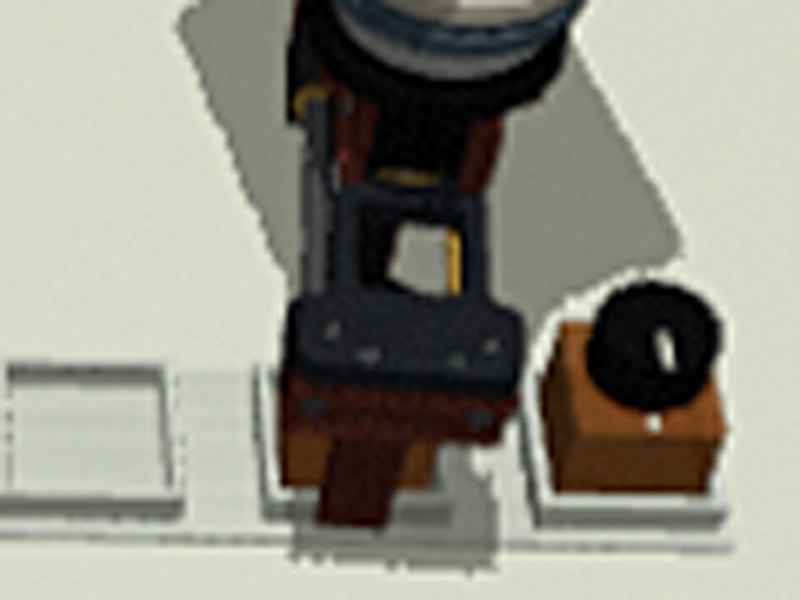

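Request:
move_arm(
  deltas=[
    [255, 0.001, 0, 0, 0],
    [255, 0.001, 0, 0, 0],
    [255, 0.001, 0, 0, 0],
    [255, 0.001, 0, 0, 0],
    [255, 0.001, 0, 0, 0],
  ],
)

```text
t: 14.43
ee_pos: [563.3, 223.5, 41.2]
orientation: [2.498, 1.905, 0.002]
ft_force: [0.0, -0.5, -0.0]
width: 58.3
```

Request:
move_arm(
  deltas=[
    [255, 0, 0, 0, 0],
    [255, 0, 0, 0, 0],
    [255, 0, 0, 0, 0],
    [255, 0, 0, 0, 0],
  ],
)

```text
t: 14.77
ee_pos: [563.0, 223.5, 40.9]
orientation: [2.498, 1.905, 0.0]
ft_force: [-1.3, 0.5, 5.6]
width: 49.8
```

Request:
move_arm(
  deltas=[
    [255, 0, 0, -0.01, 0],
    [255, 0, 0, -0.035, 0],
    [255, 0, 0, -0.07, 0],
    [255, 0, 0, -0.11, 0],
    [255, 0, 0, -0.145, 0],
  ],
)

```text
t: 15.18
ee_pos: [562.4, 223.2, 187.4]
orientation: [-2.498, -1.904, 0.002]
ft_force: [1.4, -0.4, -1.7]
width: 49.7
```

```bash
cat >> h.py <<'E'
def lookheld(name,crop=(90,270)):
    o,p,R,psi=state();a=get_image('scene');yaw=psi-np.pi/2
    im=a[crop[0]:crop[0]+120,crop[1]:crop[1]+160]
    cv2.imwrite(f'pics/{name}.png',np.clip(cv2.resize(im,(800,600),interpolation=cv2.INTER_CUBIC)*1.7,0,255).astype(np.uint8))
    c,s=np.cos(yaw),np.sin(yaw)
    for j in(-25,25): print('pred bottom',((proj('scene',[p[0]+25*c-j*s,p[1]+25*s+j*c,p[2]-34.8])+.5-[crop[1],crop[0]])*5).round(1))
    print('pred finger',((proj('scene',[p[0]+44*c,p[1]+44*s,p[2]-14])+.5-[crop[1],crop[0]])*5).round(1))
E
python3 -c "
from h import *
lookheld('g9',(90,310))
plan([541.4,-240.8,185],0.197,255);o=get_obs();print(o['width'],o['ft_force'])"
```

```text
pred bottom [[252.2 295.3]]
pred bottom [[379.  304.7]]
pred finger [[325.2 297.9]]
t 15.23 p [566.1 224.7 194.7] psi 1.303 jaw -0.268 q6 0.63 tilt [ 0.0091  0.0035 -1.    ]
delta [-0.4554  0.0994  0.0079] roll -0.465 n 12
[255, -0.038, 0.008, 0.001, np.float64(-0.039)]
[255, -0.076, 0.017, 0.001, np.float64(-0.078)]
[255, -0.114, 0.025, 0.002, np.float64(-0.116)]
[255, -0.152, 0.033, 0.003, np.float64(-0.155)]
[255, -0.19, 0.041, 0.003, np.float64(-0.194)]
49.91480361086548 [2.7569713  0.84544264 2.68816259]
```

View pics/g9.png

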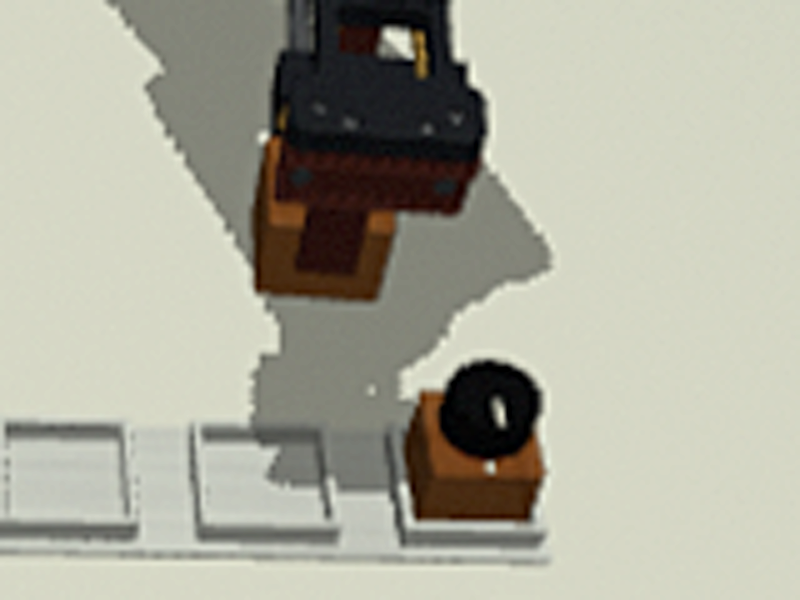

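Request:
move_arm(
  deltas=[
    [255, -0.038, 0.008, 0, -0.039],
    [255, -0.076, 0.017, 0, -0.078],
    [255, -0.114, 0.025, 0, -0.116],
    [255, -0.152, 0.033, 0, -0.155],
    [255, -0.19, 0.041, 0, -0.194],
  ],
)

```text
t: 15.65
ee_pos: [551.3, 27.8, 185.6]
orientation: [-2.299, -2.14, 0.001]
ft_force: [-0.4, 0.2, -1.0]
width: 49.6
```

```bash
python3 -c "
from h import *
plan([541.4,-240.8,185],0.197,255)"
```

```text
t 15.65 p [551.3  27.8 185.6] psi 1.499 jaw -0.072 q6 0.10 tilt [-6.e-04  0.e+00 -1.e+00]
delta [-0.2686  0.0094  0.0006] roll -0.269 n 7
[255, -0.038, 0.001, 0.0, np.float64(-0.038)]
[255, -0.077, 0.003, 0.0, np.float64(-0.077)]
[255, -0.115, 0.004, 0.0, np.float64(-0.115)]
[255, -0.153, 0.005, 0.0, np.float64(-0.153)]
[255, -0.192, 0.007, 0.0, np.float64(-0.192)]
```

Request:
move_arm(
  deltas=[
    [255, -0.038, 0.001, 0, -0.038],
    [255, -0.077, 0.003, 0, -0.077],
    [255, -0.115, 0.004, 0, -0.115],
    [255, -0.153, 0.005, 0, -0.153],
    [255, -0.192, 0.007, 0, -0.192],
  ],
)

```text
t: 16.07
ee_pos: [543.9, -164.2, 185.5]
orientation: [-2.084, -2.35, 0.0]
ft_force: [1.5, -0.5, -1.2]
width: 50.1
```

```bash
python3 -c "
from h import *
plan([541.4,-240.5,150],0.197,255)"
```

```text
t 16.07 p [ 543.9 -164.2  185.5] psi 1.691 jaw 0.120 q6 -0.43 tilt [-9.e-04  4.e-04 -1.e+00]
delta [-0.0754 -0.0116  0.0355] roll -0.077 n 3
[255, -0.025, -0.004, 0.012, np.float64(-0.026)]
[255, -0.05, -0.008, 0.024, np.float64(-0.051)]
[255, -0.075, -0.012, 0.035, np.float64(-0.077)]
```

Request:
move_arm(
  deltas=[
    [255, -0.025, -0.004, 0.005, -0.026],
    [255, -0.05, -0.008, 0.015, -0.051],
    [255, -0.068, -0.011, 0.027, -0.07],
    [255, -0.0755, -0.0116, 0.035, -0.077],
    [255, -0.0755, -0.0116, 0.035, -0.077],
  ],
)

```text
t: 16.48
ee_pos: [541.0, -239.8, 148.7]
orientation: [-1.995, -2.422, 0.001]
ft_force: [0.5, 0.8, -2.3]
width: 49.7
```

Request:
move_arm(
  deltas=[
    [255, 0, 0, 0.01, 0],
    [255, 0, 0, 0.025, 0],
    [255, 0, 0, 0.038, 0],
    [255, 0, 0, 0.045, 0],
    [255, 0, 0, 0.046, 0],
  ],
)

```text
t: 16.9
ee_pos: [541.5, -237.5, 102.9]
orientation: [-1.991, -2.426, 0.001]
ft_force: [-0.2, 0.6, -1.6]
width: 49.9
```

```bash
python3 -c "
from h import *
lookheld('g10',(130,80))
plan([541.4,-240.6,97],0.197,255);o=get_obs();print(o['width'],o['ft_force'])"
```

```text
pred bottom [[305.8 354.2]]
pred bottom [[425.7 320.6]]
pred finger [[365.  340.1]]
t 16.95 p [ 541.9 -237.9  103.6] psi 1.767 jaw 0.196 q6 -0.63 tilt [-1.9e-03  9.0e-04 -1.0e+00]
delta [-0.0025 -0.001   0.0066] roll -0.001 n 1
[255, -0.003, -0.001, 0.007, np.float64(-0.001)]
49.83253093999135 [ 0.58381664  0.91411443 -2.08668194]
```

View pics/g10.png

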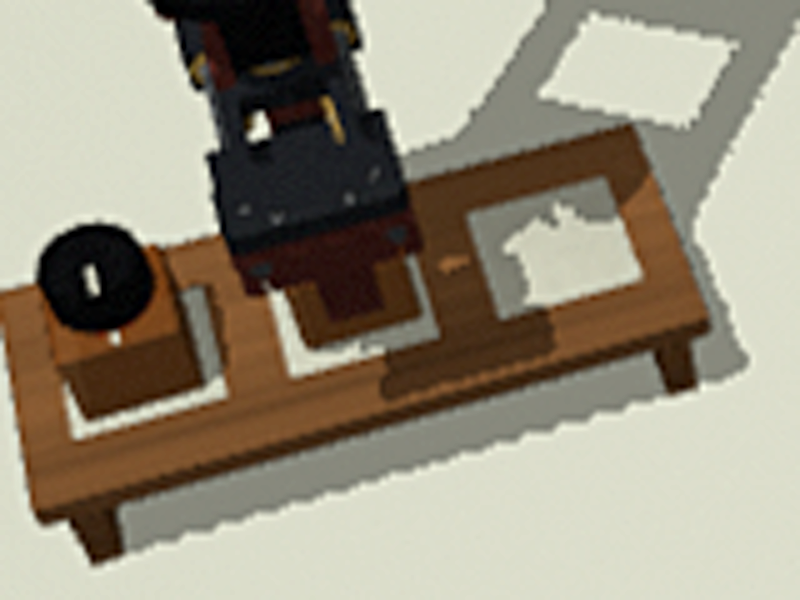

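Request:
move_arm(
  deltas=[
    [255, -0.0005, 0, 0.001, 0],
    [255, -0.001, 0, 0.002, 0],
    [255, -0.001, 0, 0.003, 0],
    [255, -0.001, 0, 0.004, 0],
    [255, -0.001, 0, 0.004, 0],
  ],
)

```text
t: 17.37
ee_pos: [542.6, -240.1, 100.7]
orientation: [1.995, 2.427, 0.0]
ft_force: [-0.7, -0.7, -2.7]
width: 49.4
```

```bash
python3 -c "
from h import *
plan([541.4,-240.6,97],0.197,255);o=get_obs();print(o['width'],o['ft_force'])"
```

```text
t 17.37 p [ 542.6 -240.1  100.7] psi 1.766 jaw 0.195 q6 -0.63 tilt [ 3.e-04 -1.e-04 -1.e+00]
delta [-0.0003 -0.0013  0.0037] roll -0.002 n 1
[255, -0.0, -0.001, 0.004, np.float64(-0.002)]
49.439051758458966 [-0.66893568 -0.65623156 -2.71924097]
```

Request:
move_arm(
  deltas=[
    [255, 0, -0.0005, 0.0008, 0],
    [255, 0, -0.001, 0.0016, 0],
    [255, 0, -0.001, 0.0024, 0],
    [255, 0, -0.001, 0.0024, 0],
  ],
)

```text
t: 17.7
ee_pos: [541.4, -240.2, 98.0]
orientation: [-1.995, -2.427, 0.0]
ft_force: [0.5, 0.4, -3.5]
width: 49.7
```

Request:
move_arm(
  deltas=[
    [255, 0, 0, 0.0005, 0],
    [255, 0, 0, 0.001, 0],
    [255, 0, 0, 0.001, 0],
  ],
)

```text
t: 17.95
ee_pos: [541.5, -240.2, 97.1]
orientation: [-1.995, -2.427, 0.0]
ft_force: [-1.1, -0.1, -1.1]
width: 50.3
```

Request:
move_arm(
  deltas=[
    [255, 0, 0, 0.0006, 0],
    [255, 0, 0, 0.0008, 0],
    [255, 0, 0, 0.0008, 0],
  ],
)

```text
t: 18.2
ee_pos: [541.6, -240.1, 97.0]
orientation: [-1.995, -2.427, 0.0]
ft_force: [-2.6, 1.2, 4.7]
width: 49.7
```

Contact is made (+4.7 N), so I'll release and retreat.

Request:
move_arm(
  deltas=[
    [0, 0, 0, 0, 0],
    [0, 0, 0, 0, 0],
    [0, 0, 0, 0, 0],
    [0, 0, 0, 0, 0],
    [0, 0, 0, -0.005, 0],
  ],
)

```text
t: 18.62
ee_pos: [541.0, -239.9, 100.7]
orientation: [-1.994, -2.426, 0.001]
ft_force: [-0.4, 0.2, -0.7]
width: 79.4
```

Request:
move_arm(
  deltas=[
    [0, 0, 0, -0.02, 0],
    [0, 0, 0, -0.045, 0],
    [0, 0, 0, -0.075, 0],
    [0, 0.035, 0, -0.09, 0],
    [0, 0.075, 0, -0.09, 0],
  ],
)

```text
t: 19.03
ee_pos: [529.7, -168.3, 195.5]
orientation: [1.994, 2.418, 0.004]
ft_force: [0.8, 0.1, -0.1]
width: 88.0
```

```bash
python3 -c "
from h import *
plan([578.5,312,140],-0.2,0)
a=get_image('scene');b=get_image('top');cv2.imwrite('pics/scene11.png',a);cv2.imwrite('pics/top11.png',b)
f=lambda im,r:cv2.resize(im[r[0]:r[0]+120,r[1]:r[1]+160],(800,600),interpolation=cv2.INTER_CUBIC)
cv2.imwrite('pics/g11.png',np.clip(f(a,(130,70))*1.7,0,255).astype(np.uint8))"
```

```text
t 19.03 p [ 529.7 -168.3  195.5] psi 1.762 jaw 0.192 q6 -0.52 tilt [ 0.0077 -0.0028 -1.    ]
delta [0.4625 0.139  0.0546] roll 0.392 n 13
[0, 0.036, 0.011, 0.004, np.float64(0.03)]
[0, 0.071, 0.021, 0.008, np.float64(0.06)]
[0, 0.107, 0.032, 0.013, np.float64(0.09)]
[0, 0.142, 0.043, 0.017, np.float64(0.12)]
[0, 0.178, 0.053, 0.021, np.float64(0.151)]
```

View pics/g11.png

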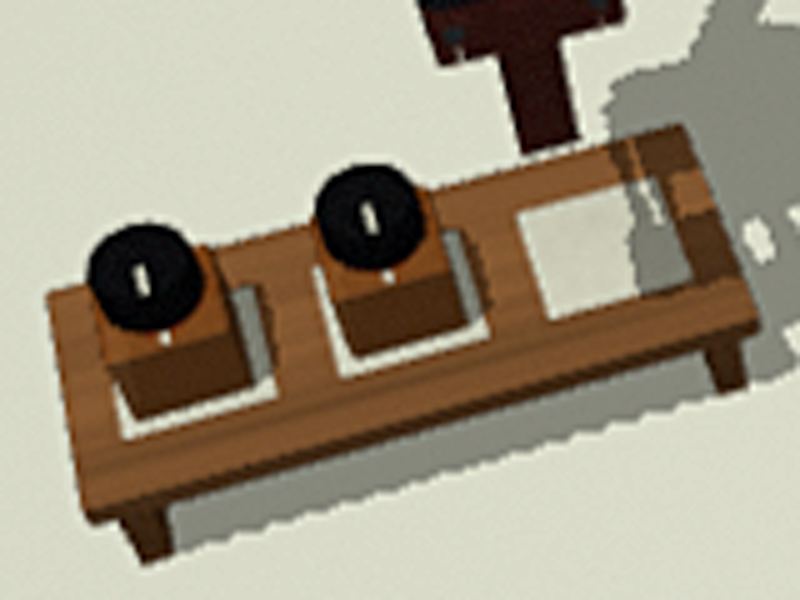

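Both placed jars stand upright within the white margins, at about (185,380) and (405,325), with lines over their ticks. Next is the third jar.

Request:
move_arm(
  deltas=[
    [0, 0.037, 0.011, 0.004, 0.03],
    [0, 0.075, 0.022, 0.008, 0.06],
    [0, 0.112, 0.033, 0.013, 0.09],
    [0, 0.148, 0.044, 0.017, 0.12],
    [0, 0.185, 0.055, 0.021, 0.15],
  ],
)

```text
t: 19.55
ee_pos: [545.3, 26.8, 170.4]
orientation: [2.173, 2.268, 0.0]
ft_force: [0.2, -0.7, 0.3]
width: 87.7
```

```bash
python3 -c "
from h import *
plan([578.5,312,140],-0.2,0)"
```

```text
t 19.55 p [545.3  26.8 170.4] psi 1.614 jaw 0.043 q6 -0.02 tilt [ 4.e-04 -2.e-04 -1.e+00]
delta [0.2835 0.0454 0.0304] roll 0.243 n 8
[0, 0.035, 0.006, 0.004, np.float64(0.03)]
[0, 0.071, 0.011, 0.008, np.float64(0.061)]
[0, 0.106, 0.017, 0.011, np.float64(0.091)]
[0, 0.142, 0.023, 0.015, np.float64(0.122)]
[0, 0.177, 0.028, 0.019, np.float64(0.152)]
```

Request:
move_arm(
  deltas=[
    [0, 0.037, 0.006, 0.004, 0.03],
    [0, 0.075, 0.012, 0.008, 0.063],
    [0, 0.112, 0.018, 0.011, 0.095],
    [0, 0.148, 0.024, 0.015, 0.127],
    [0, 0.185, 0.03, 0.019, 0.158],
  ],
)

```text
t: 19.97
ee_pos: [567.0, 213.4, 151.4]
orientation: [2.345, 2.091, 0.0]
ft_force: [0.8, 0.0, -0.2]
width: 88.1
```

```bash
python3 -c "
from h import *
plan([578.5,312,115],-0.2,0)"
```

```text
t 19.97 p [567.  213.4 151.4] psi 1.456 jaw -0.114 q6 0.45 tilt [ 3.e-04 -1.e-04 -1.e+00]
delta [0.0993 0.0001 0.0363] roll 0.086 n 3
[0, 0.033, 0.0, 0.012, np.float64(0.029)]
[0, 0.066, 0.0, 0.024, np.float64(0.057)]
[0, 0.099, 0.0, 0.036, np.float64(0.086)]
```

Request:
move_arm(
  deltas=[
    [0, 0.033, 0, 0.012, 0.029],
    [0, 0.066, 0, 0.024, 0.057],
    [0, 0.09, 0, 0.034, 0.08],
    [0, 0.099, 0, 0.036, 0.086],
    [0, 0.099, 0, 0.036, 0.086],
  ],
)

```text
t: 20.38
ee_pos: [577.7, 311.6, 114.5]
orientation: [-2.429, -1.993, 0.001]
ft_force: [-0.8, 0.6, 0.3]
width: 87.9
```

Request:
move_arm(
  deltas=[
    [0, 0, 0, 0.02, 0],
    [0, 0, 0, 0.05, 0],
    [0, 0, 0, 0.07, 0],
    [0, 0, 0, 0.074, 0],
    [0, 0, 0, 0.074, 0],
  ],
)

```text
t: 20.8
ee_pos: [577.4, 308.2, 40.5]
orientation: [-2.432, -1.989, 0.004]
ft_force: [-0.9, 0.2, 0.4]
width: 87.8
```

```bash
python3 -c "
from h import *
plan([578.5,312,39],-0.2,0)
lookheld('g12',(110,330))"
```

```text
t 20.8 p [577.4 308.2  40.5] psi 1.371 jaw -0.200 q6 0.67 tilt [-0.0025 -0.0015 -1.    ]
delta [0.004  0.0004 0.0015] roll 0.000 n 1
[0, 0.004, 0.0, 0.002, np.float64(0.0)]
pred bottom [[302.8 429.8]]
pred bottom [[415.3 432.9]]
pred finger [[374.5 435.9]]
```

View pics/g12.png

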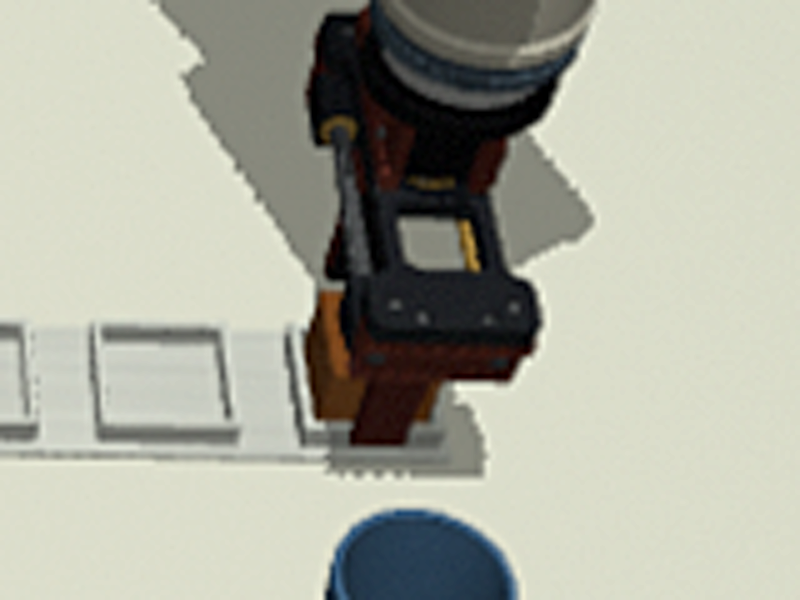

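Request:
move_arm(
  deltas=[
    [255, 0.001, 0, 0, 0],
    [255, 0.001, 0, 0, 0],
    [255, 0.001, 0, 0, 0],
    [255, 0.001, 0, 0, 0],
    [255, 0.001, 0, 0, 0],
  ],
)

```text
t: 21.27
ee_pos: [578.4, 311.3, 42.1]
orientation: [2.431, 1.99, 0.002]
ft_force: [0.4, 0.1, 0.2]
width: 57.7
```

Request:
move_arm(
  deltas=[
    [255, 0, 0, 0, 0],
    [255, 0, 0, 0, 0],
    [255, 0, 0, 0, 0],
    [255, 0, 0, 0, 0],
  ],
)

```text
t: 21.6
ee_pos: [578.3, 311.2, 41.7]
orientation: [2.431, 1.99, 0.001]
ft_force: [-0.8, 0.0, 4.7]
width: 50.1
```

Request:
move_arm(
  deltas=[
    [255, 0, 0, -0.01, 0],
    [255, 0, 0, -0.035, 0],
    [255, 0, 0, -0.07, 0],
    [255, 0, 0, -0.11, 0],
    [255, 0, 0, -0.145, 0],
  ],
)

```text
t: 22.02
ee_pos: [577.5, 310.9, 188.2]
orientation: [-2.431, -1.989, 0.002]
ft_force: [0.7, 0.9, -1.6]
width: 49.9
```

```bash
python3 -c "
from h import *
lookheld('g13',(80,330))
plan([524.1,-154.2,185],0.197,255);o=get_obs();print(o['width'],o['ft_force'])"
```

```text
pred bottom [[381.4 348.3]]
pred bottom [[508.2 351.4]]
pred finger [[465.  347.9]]
t 22.07 p [581.1 312.7 196. ] psi 1.372 jaw -0.199 q6 0.67 tilt [ 0.0087  0.0048 -1.    ]
delta [-0.4691  0.0364  0.0083] roll -0.396 n 12
[255, -0.039, 0.003, 0.001, np.float64(-0.033)]
[255, -0.078, 0.006, 0.001, np.float64(-0.066)]
[255, -0.117, 0.009, 0.002, np.float64(-0.099)]
[255, -0.156, 0.012, 0.003, np.float64(-0.132)]
[255, -0.195, 0.015, 0.003, np.float64(-0.165)]
49.929047464311346 [3.52225025 1.23406218 3.25522016]
```

View pics/g13.png

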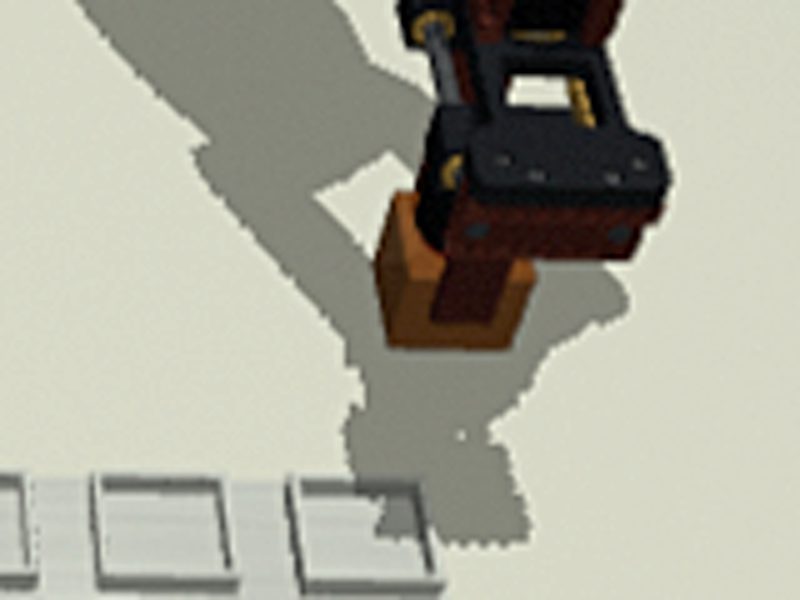

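```bash
python3 -c "
from h import *
# (p,yaw,crop,under, obs bottom L,R, finger tip L,R)
D=[((544.9,135.1,185.2),-.194,(90,270),34.8,[(236,290),(357,293)],[(272,270),(332,273)]),
((562.4,223.2,187.4),-.268,(90,310),36.9,[(257,290),(378,300)],[(296,270),(357,276)]),
((577.5,310.9,188.2),-.2,(80,330),37.7,[(388,347),(510,349)],[(430,320),(491,324)])]
for p,y,c,un,ob,of in D:
  c0,s0=np.cos(y),np.sin(y)
  P=lambda a,j,z:((proj('scene',[p[0]+a*c0-j*s0,p[1]+a*s0+j*c0,p[2]+z])[0]+.5-[c[1],c[0]])*5)
  ob=np.array(ob);of=np.array(of)
  print('jar err',(ob-[P(25,-25,-un),P(25,25,-un)]).round(1).tolist())
  for a in(33,38.5): print('fing err',a,(of-[P(a,-10,-14),P(a,10,-14)]).round(1).tolist(), 'w',P(a,10,-14)[0]-P(a,-10,-14)[0])
"
```

```text
jar err [[5.5, -7.7], [0.9, -7.4]]
fing err 33 [[-1.0, -6.1], [7.6, -4.1]] w 51.409636910768484
fing err 38.5 [[-1.5, -16.3], [6.9, -14.3]] w 51.59372167248648
jar err [[5.5, -9.0], [-0.1, -8.4]]
fing err 33 [[-2.8, -5.6], [6.3, -3.4]] w 51.92479184077996
fing err 38.5 [[-3.0, -15.7], [5.9, -13.6]] w 52.110640486404236
jar err [[8.2, -6.3], [3.7, -7.5]]
fing err 33 [[-4.8, -6.6], [4.3, -3.9]] w 51.92559649203133
fing err 38.5 [[-6.8, -16.8], [2.1, -14.1]] w 52.11331386992072
```

Request:
move_arm(
  deltas=[
    [255, -0.039, 0.003, 0, -0.033],
    [255, -0.078, 0.006, 0, -0.066],
    [255, -0.117, 0.009, 0, -0.099],
    [255, -0.156, 0.012, 0, -0.132],
    [255, -0.195, 0.015, 0, -0.165],
  ],
)

```text
t: 22.48
ee_pos: [553.1, 115.4, 186.3]
orientation: [-2.256, -2.185, 0.001]
ft_force: [0.4, -0.5, -2.1]
width: 49.8
```

```bash
python3 -c "
from h import *
plan([524.5,-156,185],0.197,255)"
```

```text
t 22.48 p [553.1 115.4 186.3] psi 1.539 jaw -0.032 q6 0.22 tilt [-9.e-04 -0.e+00 -1.e+00]
delta [-0.2722 -0.02    0.0014] roll -0.229 n 7
[255, -0.039, -0.003, 0.0, np.float64(-0.033)]
[255, -0.078, -0.006, 0.0, np.float64(-0.065)]
[255, -0.117, -0.009, 0.001, np.float64(-0.098)]
[255, -0.156, -0.011, 0.001, np.float64(-0.131)]
[255, -0.194, -0.014, 0.001, np.float64(-0.163)]
```

Request:
move_arm(
  deltas=[
    [255, -0.039, -0.003, 0, -0.033],
    [255, -0.078, -0.006, 0, -0.065],
    [255, -0.117, -0.009, 0, -0.098],
    [255, -0.156, -0.011, 0, -0.131],
    [255, -0.194, -0.014, 0, -0.163],
  ],
)

```text
t: 22.9
ee_pos: [532.8, -78.2, 186.5]
orientation: [-2.071, -2.361, 0.0]
ft_force: [0.7, -0.1, -1.8]
width: 49.8
```

```bash
python3 -c "
from h import *
plan([524.5,-156,150],0.197,255)"
```

```text
t 22.9 p [532.8 -78.2 186.5] psi 1.701 jaw 0.131 q6 -0.30 tilt [-4.e-04  2.e-04 -1.e+00]
delta [-0.0761 -0.0184  0.0364] roll -0.066 n 3
[255, -0.025, -0.006, 0.012, np.float64(-0.022)]
[255, -0.051, -0.012, 0.024, np.float64(-0.044)]
[255, -0.076, -0.018, 0.036, np.float64(-0.066)]
```

Request:
move_arm(
  deltas=[
    [255, -0.025, -0.006, 0.005, -0.022],
    [255, -0.05, -0.012, 0.015, -0.044],
    [255, -0.068, -0.017, 0.027, -0.06],
    [255, -0.076, -0.0184, 0.036, -0.066],
    [255, -0.076, -0.0184, 0.036, -0.066],
  ],
)

```text
t: 23.32
ee_pos: [523.7, -155.1, 148.6]
orientation: [-1.995, -2.422, 0.002]
ft_force: [0.1, 0.3, -1.2]
width: 50.0
```

Request:
move_arm(
  deltas=[
    [255, 0, 0, 0.01, 0],
    [255, 0, 0, 0.022, 0],
    [255, 0, 0, 0.034, 0],
    [255, 0, 0, 0.04, 0],
    [255, 0, 0, 0.042, 0],
  ],
)

```text
t: 23.73
ee_pos: [524.4, -153.1, 106.7]
orientation: [-1.992, -2.426, 0.002]
ft_force: [1.0, -0.7, -2.6]
width: 49.8
```

Request:
move_arm(
  deltas=[
    [255, 0, 0, 0.002, 0],
    [255, 0, 0, 0.004, 0],
    [255, 0, 0, 0.006, 0],
    [255, 0, 0, 0.006, 0],
  ],
)

```text
t: 24.07
ee_pos: [525.3, -154.2, 102.4]
orientation: [1.994, 2.427, 0.0]
ft_force: [-0.8, 0.8, -1.8]
width: 49.5
```

```bash
python3 -c "
from h import *
lookheld('g14',(120,110))
plan([524.5,-156,97.7],0.197,255);o=get_obs();print(o['width'],o['ft_force'])"
```

```text
pred bottom [[358.2 349. ]]
pred bottom [[473.9 316.7]]
pred finger [[420.9 333.9]]
t 24.12 p [ 525.4 -154.2  102.5] psi 1.766 jaw 0.195 q6 -0.50 tilt [ 3.e-04 -1.e-04 -1.e+00]
delta [-0.0016 -0.0012  0.0048] roll -0.002 n 1
[255, -0.002, -0.001, 0.005, np.float64(-0.002)]
50.03484795696292 [-0.31259463 -0.01661897 -1.94845478]
```

View pics/g14.png

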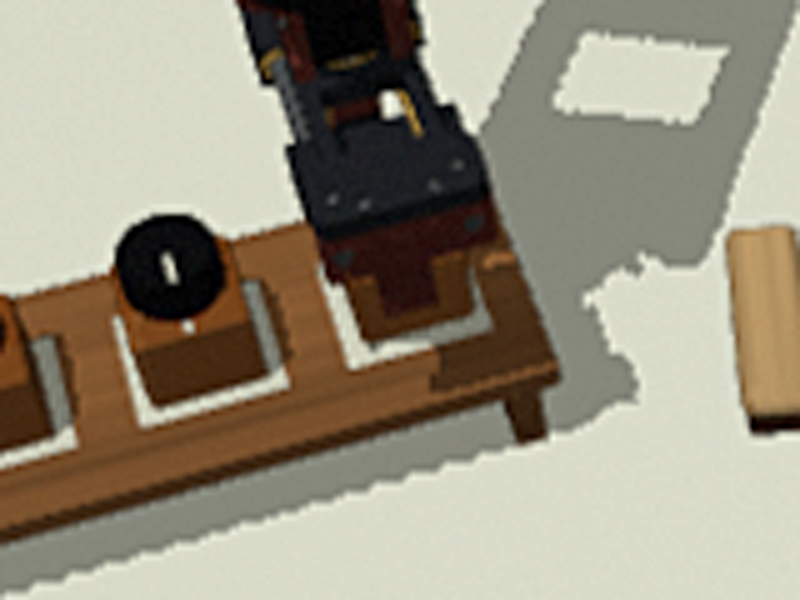

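The held jar sits about 2.5 mm toward +y: left margin about 26 px, right about 14 px. I'll shift it −2 mm while lowering.

Request:
move_arm(
  deltas=[
    [255, -0.001, -0.0005, 0.001, 0],
    [255, -0.002, -0.001, 0.002, 0],
    [255, -0.002, -0.001, 0.003, 0],
    [255, -0.002, -0.001, 0.0035, 0],
    [255, -0.002, -0.001, 0.0035, 0],
  ],
)

```text
t: 24.53
ee_pos: [524.6, -156.4, 98.8]
orientation: [-1.995, -2.427, 0.0]
ft_force: [-1.0, 0.0, -1.5]
width: 49.5
```

```bash
python3 -c "
from h import *
lookheld('g15',(120,110))
plan([524.5,-156,97.7],0.197,255);o=get_obs();print(o['width'],o['ft_force'])"
```

```text
pred bottom [[354.2 353.7]]
pred bottom [[469.5 321.4]]
pred finger [[416.6 338.8]]
t 24.58 p [ 524.6 -156.4   98.8] psi 1.766 jaw 0.195 q6 -0.51 tilt [-1.e-04  1.e-04 -1.e+00]
delta [ 0.0004 -0.      0.0011] roll -0.002 n 1
[255, 0.0, -0.0, 0.001, np.float64(-0.002)]
49.528665047044846 [-0.50034848 -0.57046092 -1.39631098]
```

View pics/g15.png

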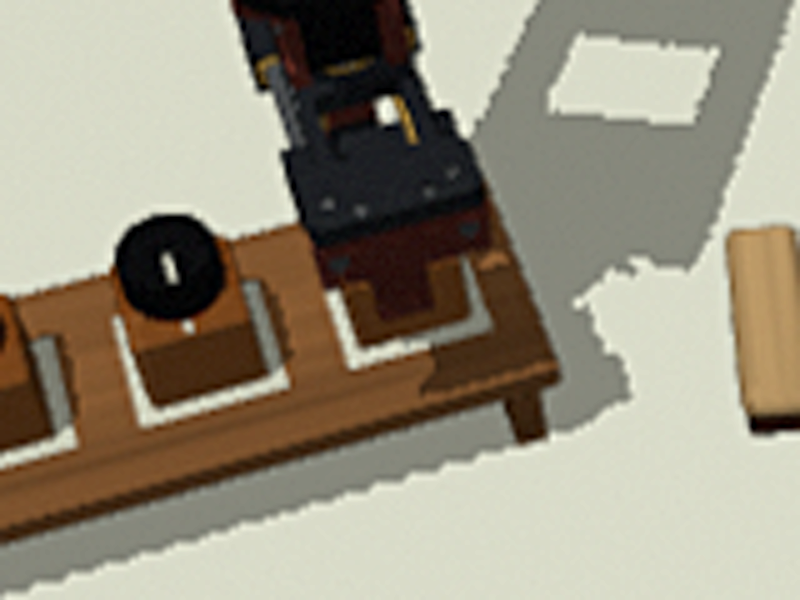

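Request:
move_arm(
  deltas=[
    [255, 0, 0, 0.0006, 0],
    [255, 0, 0, 0.0012, 0],
    [255, 0, 0, 0.0012, 0],
  ],
)

```text
t: 24.83
ee_pos: [524.7, -156.4, 98.0]
orientation: [1.994, 2.427, 0.0]
ft_force: [-1.2, 0.7, 1.8]
width: 50.1
```

Request:
move_arm(
  deltas=[
    [255, 0, 0, 0.0004, 0],
    [255, 0, 0, 0.0006, 0],
    [255, 0, 0, 0.0006, 0],
  ],
)

```text
t: 25.08
ee_pos: [524.7, -156.4, 97.9]
orientation: [1.994, 2.427, 0.0]
ft_force: [-3.2, 0.6, 9.8]
width: 49.8
```

Request:
move_arm(
  deltas=[
    [0, 0, 0, 0, 0],
    [0, 0, 0, 0, 0],
    [0, 0, 0, 0, 0],
    [0, 0, 0, 0, 0],
    [0, 0, 0, -0.005, 0],
  ],
)

```text
t: 25.5
ee_pos: [524.1, -156.2, 101.4]
orientation: [-1.994, -2.426, 0.001]
ft_force: [-0.5, 0.0, -1.2]
width: 79.6
```

Request:
move_arm(
  deltas=[
    [0, 0, 0, -0.02, 0],
    [0, 0, 0, -0.045, 0],
    [0, 0, 0, -0.075, 0],
    [0, 0.035, 0, -0.1, 0],
    [0, 0.075, 0, -0.12, 0],
  ],
)

```text
t: 25.92
ee_pos: [511.8, -87.4, 222.5]
orientation: [1.997, 2.422, 0.002]
ft_force: [1.5, 0.9, -0.2]
width: 87.6
```

Request:
move_arm(
  deltas=[
    [0, 0.04, 0, 0, 0],
    [0, 0.08, 0, 0, 0],
    [0, 0.12, 0, 0, 0],
    [0, 0.16, 0, 0, 0],
    [0, 0.2, 0, 0, 0],
  ],
)

```text
t: 26.33
ee_pos: [471.4, 111.3, 220.7]
orientation: [1.995, 2.426, 0.001]
ft_force: [0.7, 0.2, 0.7]
width: 87.8
```

Request:
move_arm(
  deltas=[
    [0, 0.04, 0, 0, 0],
    [0, 0.07, 0, 0, 0],
    [0, 0.08, 0, 0, 0],
    [0, 0.08, 0, 0, 0],
  ],
)

```text
t: 26.67
ee_pos: [456.2, 189.9, 220.3]
orientation: [1.99, 2.431, 0.001]
ft_force: [-0.1, -0.6, -0.2]
width: 88.1
```

```bash
python3 -c "
from h import *
a=get_image('scene');b=get_image('top')
cv2.imwrite('pics/scene16.png',a);cv2.imwrite('pics/top16.png',b)
for n,im in(('top',b),('scene',a)):
  for x,y,w,z in [(524.1,-154,.197,60),(541.4,-240.5,.197,60),(558.6,-326.8,.197,60)]: print(n,np.round(fit(n,im,x,y,w,z,0,50),3))
for nm in ('brush','trimmer','comb','tumbler'): print(nm,[ (np.round(r['location']),round(r['conf'],2)) for r in place_of('scene',nm)[:1]])
f=lambda im,r:cv2.resize(im[r[0]:r[0]+100,r[1]:r[1]+150],(600,400),interpolation=cv2.INTER_CUBIC)
cv2.imwrite('pics/g16.png',np.clip(np.vstack([f(a,(140,75)),f(b,(190,325))])[:800]*1.6,0,255).astype(np.uint8)[:, :])
cv2.imwrite('pics/g16.png',cv2.resize(cv2.imread('pics/g16.png'),(450,600)))"
```

```text
top [ 5.275760e+02 -1.711300e+02  1.550000e-01  1.349475e+03]
top [ 5.44283e+02 -2.51170e+02  1.93000e-01  1.27661e+03]
top [ 5.60693e+02 -3.30899e+02  1.98000e-01  1.06230e+03]
scene [ 519.309 -149.067    0.699  693.296]
scene [ 5.40522e+02 -2.41043e+02  1.78000e-01  7.68691e+02]
scene [ 5.58907e+02 -3.33395e+02 -2.78000e-01  5.34929e+02]
brush [(array([530.,   2.,  -1.]), 0.56)]
trimmer [(array([742.,  94.,  -0.]), 0.96)]
comb [(array([ 712., -159.,    0.]), 0.76)]
tumbler [(array([727., 267.,  -2.]), 0.77)]
```

View pics/g16.png

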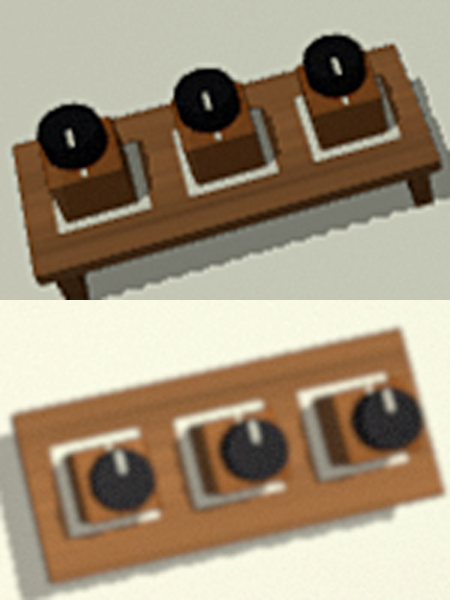

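View pics/scene16.png

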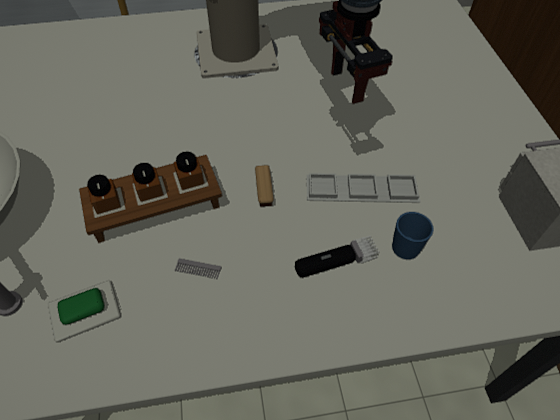

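The jars look centred. The silhouette fits fail because the wood has the same hue as the glass, so I'll check with a wireframe of ideally placed jars.

```bash
python3 -c "
from h import *
outs=[]
for n,r in(('scene',(145,75)),('top',(190,325))):
  im=cv2.imread(f'pics/{n}16.png');F=5.3
  o=cv2.resize(im[r[0]:r[0]+90 if n=='scene' else r[0]+100,r[1]:r[1]+150],None,fx=F,fy=F,interpolation=cv2.INTER_CUBIC); o=np.clip(o*1.6,0,255).astype(np.uint8)
  for x,y in [(524.1,-154),(541.4,-240.5),(558.6,-326.8)]:
    c,s=np.cos(.197),np.sin(.197)
    for z,h,col in((60,25,(255,0,0)),(102,25,(0,255,0)),(60,31,(255,0,255))):
      P=np.array([[x+h*(i*c-j*s),y+h*(i*s+j*c),z] for i,j in((-1,-1),(-1,1),(1,1),(1,-1))])
      q=(proj(n,P)+.5-[r[1],r[0]])*F
      cv2.polylines(o,[np.round(q).astype(int)],True,col,1)
  print(o.shape);cv2.imwrite(f'pics/w_{n}.png',o)
"
```

```text
(477, 795, 3)
(530, 795, 3)
```

View pics/w_scene.png

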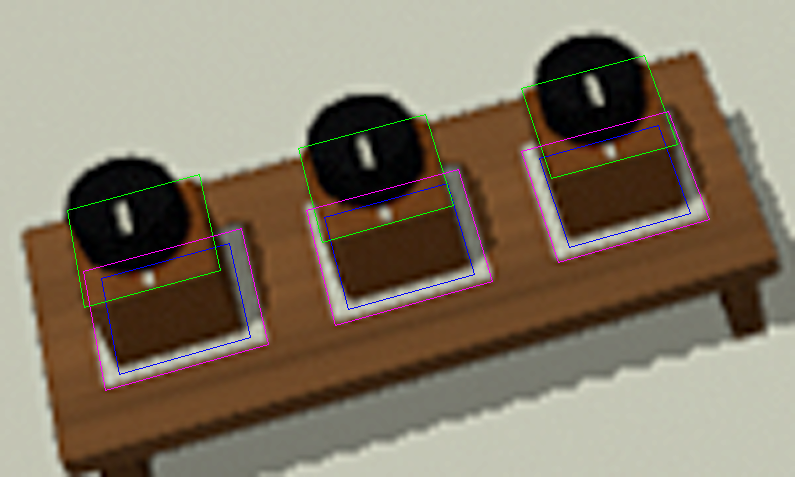

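View pics/w_top.png

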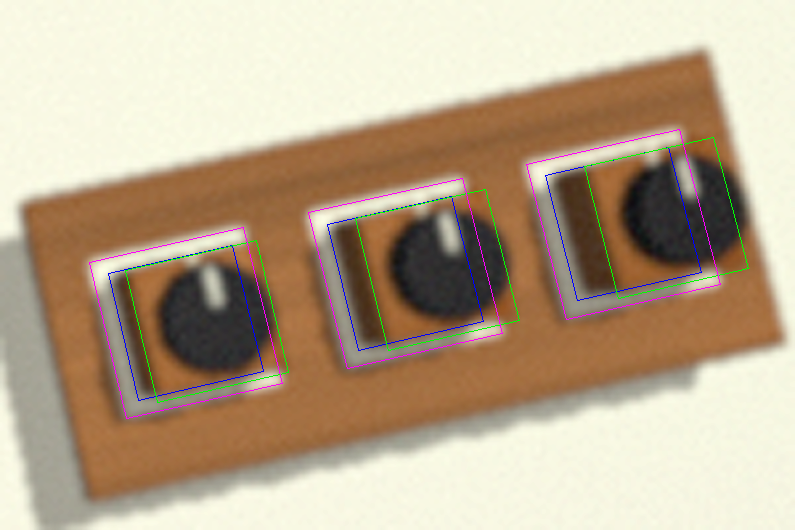

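```bash
python3 -c "
from h import *
c,s=np.cos(.197),np.sin(.197)
for n,offs,rng in(('scene',(-12,0,12),range(16,40)),('top',(-8,8),list(range(-40,-16))),('top',(-5,12),range(16,40))):
  im=cv2.imread(f'pics/{n}16.png').astype(np.float32)
  for x,y in [(524.1,-154),(541.4,-240.5),(558.6,-326.8)]:
    acc=0
    for j in offs:
      P=np.array([[x+i*c-j*s,y+i*s+j*c,60] for i in rng]); q=proj(n,P).astype(np.float32)
      acc=acc+cv2.remap(im,q[:,0][None],q[:,1][None],cv2.INTER_LINEAR)[0]
    a=acc/len(offs)
    print(n,(x,y),rng[0],rng[-1],'B:',a[:,0].astype(int).tolist())
"
```

```text
scene (524.1, -154) 16 39 B: [6, 4, 3, 11, 25, 44, 65, 83, 98, 106, 108, 104, 92, 76, 57, 37, 24, 18, 19, 21, 22, 22, 22, 22]
scene (541.4, -240.5) 16 39 B: [7, 5, 5, 8, 23, 43, 64, 82, 98, 108, 109, 103, 91, 75, 52, 33, 20, 18, 19, 21, 22, 22, 22, 21]
scene (558.6, -326.8) 16 39 B: [7, 5, 4, 8, 19, 40, 61, 81, 97, 107, 109, 103, 91, 74, 52, 33, 21, 19, 20, 22, 23, 23, 22, 21]
top (524.1, -154) -40 -17 B: [41, 41, 41, 41, 40, 39, 43, 49, 58, 69, 74, 78, 74, 67, 57, 46, 37, 31, 29, 30, 31, 32, 32, 31]
top (541.4, -240.5) -40 -17 B: [40, 39, 39, 39, 40, 41, 41, 47, 56, 64, 72, 73, 71, 65, 56, 47, 38, 32, 30, 29, 28, 28, 28, 29]
top (558.6, -326.8) -40 -17 B: [41, 41, 41, 41, 40, 39, 43, 49, 56, 66, 72, 74, 73, 67, 58, 47, 37, 31, 26, 24, 22, 21, 21, 21]
top (524.1, -154) 16 39 B: [33, 33, 33, 35, 38, 44, 51, 63, 77, 93, 111, 125, 129, 130, 120, 107, 88, 70, 56, 44, 40, 38, 37, 37]
top (541.4, -240.5) 16 39 B: [24, 24, 25, 27, 30, 34, 40, 54, 69, 89, 108, 119, 128, 124, 117, 102, 85, 68, 53, 43, 38, 36, 36, 36]
top (558.6, -326.8) 16 39 B: [22, 24, 24, 24, 26, 28, 36, 47, 64, 84, 102, 115, 124, 121, 115, 100, 84, 67, 52, 43, 37, 36, 36, 36]
```

```bash
python3 -c "
from h import *
print(get_obs()['t'],get_obs()['qvel']);print(close_job())"
```

```text
26.9667 [ 0.00286292  0.00081938 -0.00101377  0.00173639 -0.00107798  0.00248235]
the job is handed in; nothing more can be done
None
```

The job is handed in at about 27 s: the one loose cap is tightened and all three jars stand on the shelf, one on each white square.

**Loose cap:** Only the middle jar was loose, by about 1 rad. I turned it clockwise while the jar stood in the tray, until it hit its stop (0.77 N m at the wrist). Afterwards its line lay over the tick and no red neck showed.

**Placing:** I carried each jar by its glass. Contact forces at set-down were about 2, 5 and 10 N.

**Last checks:**
- **Jars:** In both pictures all three are upright, square to the shelf and inside their white margins. All three sit about 1 mm toward the back of the shelf, and their lines lie over their ticks.
- **Other things:** I never touched the trimmer, comb, brush or tumbler. The final detections match the first ones within the detector's error; the tumbler's differs most, at about 8 mm.
- **Disagreed:** The final silhouette fits failed, because the glass and the wood are the same colour. I used wireframe overlays and brightness profiles of the white margins instead. At first the two cameras seemed to differ by 2–3 mm front to back, but the margin widths brought both to about 1 mm.

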